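Set up a spindle on V-blocks for a run-out check

TASK

Set up the spindle for a run-out check on the granite plate, to the left of the dial gauge: stand the V-block with the brass stop at the end near you with its stop facing you, lay the brass packing flat at the far end and stand the plain V-block on the middle of it, both grooves in one line square to the gauge's plunger. Then lay the spindle across both grooves, thick end close up to the stop (within about a centimetre) and thin bearing seat in the plain block, so that it lies level with the middle of its bronze band straight in front of the gauge tip, about a centimetre clear of it. Set the spindle down, do not drop it; do not knock the gauge, and leave the other tools where they are.

Things in the scene. Friction and masses are not known exactly. Their poses are not given: they have to be found in the camera images.
- plate_top (a point): Small dark granite surface plate, 240 x 200 x 30 mm, fixed on the bench. Point: the middle of its top face. x runs along its 240 mm side, away from the robot; y to the left; z up.
- gauge_tip (a point): Dial gauge (white dial facing up) on a grey base, fixed on the plate's right half. Point: the tip of its plunger, 44.4 mm above the plate. Plunger points to +y (left); x runs across it, away from the robot; z up. Dial 53 mm across, rim 30 mm behind the tip, top 54 mm above the plate; clamp post 90 mm behind the tip, 69 mm high; base 52 x 58 mm, its middle 68 mm behind the tip.
- v_stop_mid (a point): Dark steel V-block with a brass stop plate on one end. Block 28 (x, along the groove) x 44 (y) x 40 mm high. Point: middle of the block without stop, 20 mm up; z up. 90 degree groove, 28 mm wide at the top, open upward; its faces would meet 26 mm above the underside. Stop: 30 mm wide, up to 54 mm above the underside, inner face at x = -14 mm, outer at -19 mm. About 0.32 kg.
- v_plain_mid (a point): Plain dark steel V-block: the same block and groove without a stop plate (28 x 44 x 40 mm, groove along x, its faces would meet 26 mm above the underside). Point: its middle, 20 mm up; z up. About 0.28 kg.
- packing_mid (a point): Flat brass packing piece, 44 mm (x) x 60 mm (y) x 10 mm thick, lying flat. Point: its middle, 5 mm up. About 0.2 kg.
- spindle_mid (a point): Steel spindle, 172 mm long, lying. Point: on its axis, middle of the eight-sided grip flats (26 mm across). x: along the axis to the thin end. Sections by x in mm: thick seat dia 26, -53 to -17; flats to 13; neck dia 20 to 25; bronze band dia 26 to 45; neck to 63; thin seat dia 12 to 107; thread to 119. 0.4 kg. Seated axis above a block's underside: 44.4 (thick seat), 34.5 (thin seat).
- hex_key: Bystander to leave alone: black hexagon key lying by the wooden box. Origin: the middle of its underside.
- brass_ring: Bystander to leave alone: small brass setting ring, 32 mm across. Origin: the middle of its underside.
- steel_bush: Bystander to leave alone: small steel bush, 22 mm across. Origin: the middle of its underside.
- screwdriver_red: Bystander to leave alone: small screwdriver with a red handle. Origin: the middle of its underside.

How it is judged:
At the end, for the whole second after the job is handed in: Stop block near, plain block on the packing far (within 12 mm); spindle at rest in both grooves, level and square (0.03, 0.15 rad), thick end within 13 mm of the stop, thin seat centred on the plain block and band in line with the gauge tip (12 mm each), gap to the tip under 22 mm (z of packing_mid in the frame of plate_top between 0.002 and 0.008 m and z of v_stop_mid in the frame of plate_top between 0.017 and 0.023 m and z of v_plain_mid in the frame of plate_top between 0.027 and 0.033 m and horizontal distance between v_plain_mid and packing_mid below 0.012 m and angle between each of v_stop_mid, v_plain_mid's own z axis and vertical below 0.04 rad and x of v_stop_mid in the frame of gauge_tip below -0.05 m and x of v_plain_mid in the frame of gauge_tip above 0.03 m and angle between spindle_mid's own x axis and vertical between 1.5408 and 1.6008 rad and angle between the x axis of spindle_mid and the x axis of gauge_tip, either way round below 0.15 rad and angle between the x axis of spindle_mid and the x axis of v_stop_mid, either way round below 0.2 rad and angle between the x axis of spindle_mid and the x axis of v_plain_mid, either way round below 0.2 rad and z of spindle_mid in the frame of v_stop_mid between 0.0214 and 0.0274 m and y of spindle_mid in the frame of v_stop_mid between -0.012 and 0.012 m and x of spindle_mid in the frame of v_stop_mid between 0.036 and 0.052 m and z of spindle_mid in the frame of v_plain_mid between 0.0115 and 0.0175 m and horizontal distance between spindle_mid and v_plain_mid between 0.073 and 0.097 m and x of spindle_mid in the frame of gauge_tip between -0.047 and -0.023 m and y of spindle_mid in the frame of gauge_tip between 0.013 and 0.035 m and linear speed of each of v_stop, v_plain, packing, spindle below 0.01 m/s); the robot touches nothing.
It fails at once if the dial gauge is knocked (more than 10 N) (contact force between gauge and anything else above 10 N).
It fails at once if the spindle is dropped (moves faster than 0.5 m/s while not held) (linear speed of spindle above 0.5 m/s and contact force between the fingers and spindle below 0.5 N).
It fails at once if a bystander (hex key, brass ring, steel bush, red screwdriver) is moved by more than 30 mm (distance of any of hex_key, brass_ring, steel_bush, screwdriver_red from where it was at the start of the episode above 0.03 m).
It also fails if it takes over 96 s, if anything falls off the work surface, if the arm or the gripper's body presses on something with over 40 N, if the wrist force passes 120 N, or if a joint passes its speed limit or range.

ROBOT

A 6-joint arm with a two-finger parallel gripper is mounted at the origin on a cart in front of the work surface, level with it; the furniture and walls round the work are solid. World frame = base frame: x ahead of the robot, y to its left, z up, the work surface at z = 0. Lengths are in m, angles in rad, forces in N, time in s.
With the tool pointing down it reaches from about 0.375 to 0.9 m from the base axis. Payload 3.1 kg.
Tool frame: the origin (TCP) lies at the very end of the fingers, on their centre line; the grasp point (between the pads) lies 19 mm behind it; x points along the fingers, z is the direction in which the jaws open and shut, and the axes are right-handed (so a half turn about x gives the same grasp; the last joint's range is limited). The gripper opens to 85 mm and grips with 20 to 120 N. Pads are 22 mm wide; open, the fingers measure 114 mm over their backs; the gripper's body (76 mm by 85 mm) begins 54 mm behind the grasp point. The pads swing forward as they close: fully open they stand 13 mm farther back than shut.
Start: joints at [-1.327, 0.527, 1.433, -0, 1.181, -0.178], TCP at [0.256, -0.57, 0.231] pointing down, gripper open.
Joint ranges: [-3.08, 3.08], [-0.75, 2.2], [0.22, 2.44], [-1.43, 4.57], [0, 2.65], [-2.85, 2.85]. Speed limits (rad/s): [2.79, 2.79, 3.14, 3.14, 3.14, 3.14].

INTERFACE

Orientations are given as a unit quaternion [x, y, z, w].
In Python, from station import manip, viewer, job gives the robot as it stands.
- The arm moves only by the tool move_arm, never from a script. Its argument "deltas" is one flat list of numbers, 7 for each row, row after row: the finger opening in mm, from 0 to 85.4, then the shift along the tool's x, y, z in mm, then the turn, a rotation vector about the tool's x, y, z in degrees. In form: [jaw, tx, ty, tz, rx, ry, rz, jaw, tx, ty, tz, rx, ry, rz, ...]. A call has 1 to 10 rows; each row shifts and turns the commanded pose from where the row before left it, along the tool's axes as they then stand; what a row does not reach is not made up. A row lasts 1/10 s, in which the tool goes at most 50 mm and 8.59 degrees, less where a joint would pass 70% of its speed; a pose out of reach is approached as far as the arm can. A call is refused whole if a number of a shift passes 50 or a number of a turn 8.59, either way. A call with a gripper value outside its range is refused whole. The fingers move at their own pace and stop on an object; "force" is the grip in N (left out, the last holds). Time passes only in rows, so rows that do not move let the fingers close. It gives the time, the measured TCP pose, the force and the opening at its end, in the units of the state.
- manip.sense(): the state, without advancing time (a new reading comes with each control period).
- viewer.snapshot(name): name is "scene" or "side" or "wrist"; returns a dict with "image" (384x512x3 uint8, red, green, blue), "depth" (384x512 float32, m along the optical axis (not along the pixel's ray), 0 where there is no reading), "fovy" (degrees; the focal length in pixels is half the picture's height over the tangent of half this angle, whatever the lens; pixels are square), "cx", "cy" (the principal point, pixels), "k1" (the pictures are not rectified: a ray, as slopes to the right and down, at radius r is drawn at 1 + k1 r^2 times it, then the intrinsics apply), "R" (3x3) and "t" (3): a world point X has camera coordinates R X + t. Camera axes: x right, y down, z forward; pixel columns grow to the right and rows downward; lengths in m; the calibration is good to about 2 mm. A picture is of the moment at which its call begins.
- job.sign_off(): hands the job in, once; it reports no verdict.
The state is a dict: "t": time; "q": joint angles; "qd": joint speeds; "tau": joint torques, N m; "tcp_pos": TCP position; "tool_rot": TCP orientation; "force": force on the tool from outside, world axes, zero at the start; "ft_torque": the same for the moment, N m; "finger_gap": opening from 0.0 (shut) to 1.0 (fully open).
Only numpy, scipy, OpenCV 4.12 (cv2) and the standard library are available. Lean on these libraries where they do the work, as an engineer would, in place of code of your own. Each camera call takes 0.05 s, during which the arm holds its last target.

## Working session

There is one attempt and no reset: what is moved stays moved. The work goes in short steps, Python scripts to look and compute and a tool call to move; the robot and the scene stay as the last step left them, time stands still between calls to the robot, and variables do not carry over. Pictures are saved under pics/ and viewed, and the job is handed in when it is done.

Besides the shell and the picture viewer there is one more tool, called after "Request:" as name(argument=value, ...), one argument or row to a line, values as JSON. move_arm: Moves the arm, as the interface text tells. Its arguments: {"type":"object","properties":{"deltas":{"type":"array"},"force":{"type":"number"}},"required":["deltas"]}

```bash
ls; mkdir -p pics
python3 - <<'E'
from station import manip, viewer, job
import cv2
print(manip.sense())
for n in ["scene","side","wrist"]:
    s=viewer.snapshot(n); cv2.imwrite(f"pics/{n}0.png",s["image"][:,:,::-1])
    print(n,s["fovy"],s["cx"],s["cy"],s["k1"],s["R"].round(4).tolist(),s["t"].round(4).tolist(),(s["depth"]>0).mean())
E
```

```text
pics
{'t': 0.0, 'q': array([-1.32651779e+00,  5.28471380e-01,  1.43392533e+00, -2.15141732e-06,
        1.18141359e+00, -1.78516597e-01]), 'qd': array([-0.00060316,  0.00225905,  0.00035733, -0.00045239,  0.00188522,
        0.00144338]), 'tau': array([ 4.66799565e-05, -4.42353308e+01, -1.78028870e+01, -1.99877095e-04,
        8.24765302e-03,  1.17956282e-05]), 'tcp_pos': array([ 0.25628114, -0.56923573,  0.23032311]), 'tool_rot': array([ 0.38449092,  0.5943552 , -0.38342018,  0.59320956]), 'force': array([-0.03725724, -0.46683243,  0.01174318]), 'ft_torque': array([-0.01675165,  0.01878013,  0.00211827]), 'finger_gap': 1.0023913957329946}
scene 47.03817458696847 263.113930709868 196.5529444620221 -0.15917564388667113 [[-0.7647, -0.6442, 0.0122], [-0.5147, 0.5994, -0.6131], [0.3876, -0.4751, -0.7899]] [0.3063, 0.3685, 0.9077] 0.9956207275390625
side 48.33070273576681 255.27090574379415 195.37193590117718 -0.002447771750146399 [[-0.9102, -0.4135, -0.0238], [-0.199, 0.4869, -0.8505], [0.3633, -0.7694, -0.5254]] [0.4147, 0.2183, 0.8438] 0.9960428873697916
wrist 70.01951981718567 253.45105911029546 190.15854617050186 -0.05057449622703713 [[0.4105, -0.9119, -0.0024], [-0.8705, -0.3926, 0.2969], [-0.2717, -0.1198, -0.9549]] [-0.6247, -0.0385, 0.3811] 0.9957784016927084
```

View pics/scene0.png

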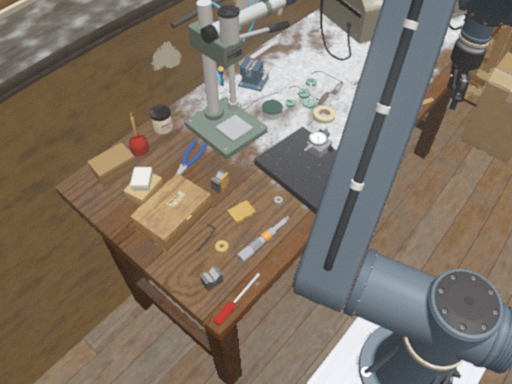

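View pics/side0.png

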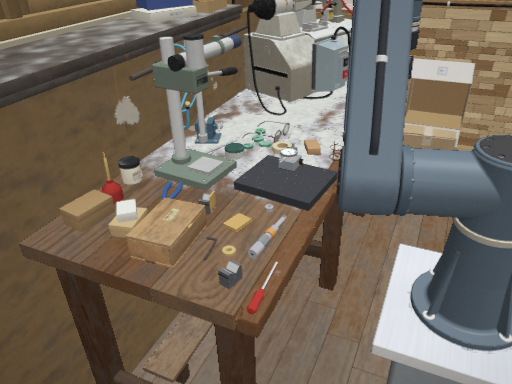

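View pics/wrist0.png

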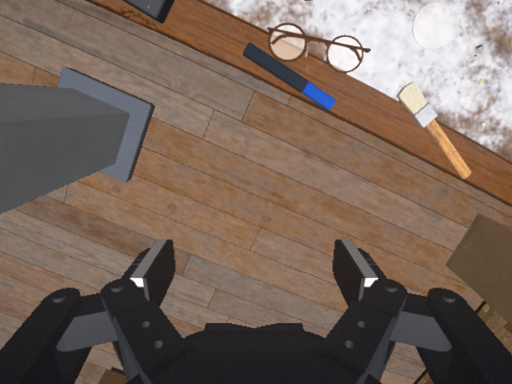

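The scene view shows the plate around px (300,165), gauge (318,140), packing (241,211), spindle (263,240), one V-block at (219,181) with brass, the other at (211,277), and the bystanders nearby. I'll write helpers and get rough positions.

```bash
cat > h.py <<'E'
from station import manip, viewer, job
import numpy as np, cv2
from scipy.spatial.transform import Rotation as Ro
def snap(n,save=None):
    s=viewer.snapshot(n)
    if save: cv2.imwrite(f"pics/{save}.png",s["image"][:,:,::-1])
    h=s["image"].shape[0]; s["f"]=h/2/np.tan(np.radians(s["fovy"]/2)); return s
def undist(s,px):
    p=np.asarray(px,float).reshape(-1,2); d=(p-[s["cx"],s["cy"]])/s["f"]; u=d.copy()
    for _ in range(30): u=d/(1+s["k1"]*(u**2).sum(1,keepdims=True))
    return u
def rays(s,px):
    u=undist(s,px); d=np.c_[u,np.ones(len(u))]@s["R"]; return -s["R"].T@s["t"],d
def onplane(s,px,z):
    o,d=rays(s,px); k=(z-o[2])/d[:,2]; return o+k[:,None]*d
def proj(s,X):
    c=np.atleast_2d(X)@s["R"].T+s["t"]; u=c[:,:2]/c[:,2:]; r=(u**2).sum(1,keepdims=True)
    return u*(1+s["k1"]*r)*s["f"]+[s["cx"],s["cy"]]
def cloud(s):
    h,w=s["depth"].shape; v,u=np.mgrid[:h,:w]; px=np.c_[u.ravel(),v.ravel()]
    un=undist(s,px); z=s["depth"].ravel()[:,None]; c=np.c_[un,np.ones(len(un))]*z
    return ((c-s["t"])@s["R"]).reshape(h,w,3)
def ortho(s,x0,x1,y0,y1,z,res=0.001):
    # top-down rectified view of plane z: rows: x decreasing (far=top), cols: y decreasing (left=left)
    xs=np.arange(x1,x0,-res); ys=np.arange(y1,y0,-res); Y,X=np.meshgrid(ys,xs)
    p=proj(s,np.c_[X.ravel(),Y.ravel(),np.full(X.size,z)]).astype(np.float32).reshape(X.shape+(2,))
    return cv2.remap(s["image"],p[...,0],p[...,1],cv2.INTER_LINEAR)
E
python3 - <<'E'
from h import *
s=snap("scene"); C=cloud(s)
for n,p in dict(block1=(219,181),block2=(211,277),pack=(241,211),spin1=(245,254),spin2=(285,221),gauge=(318,138),platen=(300,185),plateR=(335,160),edge1=(60,190),edge2=(215,325),box=(170,200),ring=(222,245),bush=(278,200),drv=(225,315)).items():
    print(n,C[p[1],p[0]].round(3))
im=s["image"]; cv2.imwrite("pics/crop1.png",cv2.resize(im[110:330,180:360],None,fx=3.5,fy=2.7,interpolation=cv2.INTER_CUBIC)[:,:,::-1])
E
```

```text
block1 [ 0.636 -0.097  0.04 ]
block2 [0.462 0.115 0.021]
pack [ 0.54  -0.076  0.012]
spin1 [0.444 0.017 0.02 ]
spin2 [ 0.433 -0.125  0.013]
gauge [ 0.507 -0.36   0.086]
platen [ 0.469 -0.234  0.029]
plateR [0.264 0.011 0.476]
edge1 [0.98  0.197 0.001]
edge2 [ 0.382  0.188 -0.003]
box [0.668 0.044 0.069]
ring [ 0.514  0.025 -0.003]
bush [ 0.493 -0.172  0.004]
drv [0.376 0.161 0.014]
```

View pics/crop1.png

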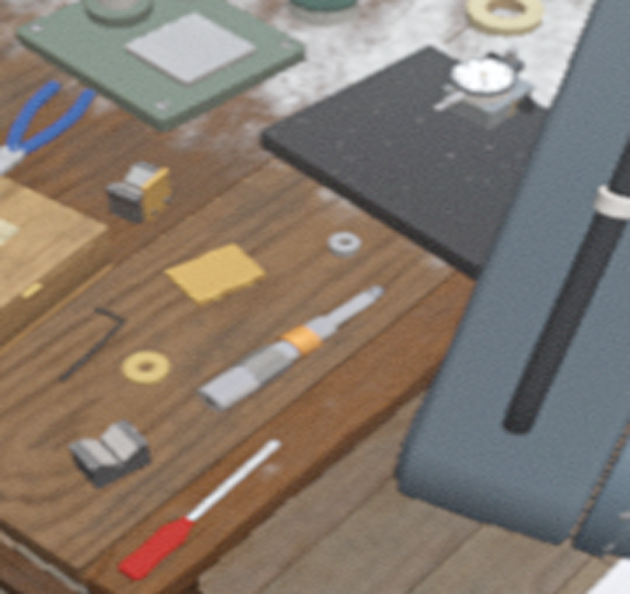

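```bash
cat >> h.py <<'E'
def Rdown(a): 
    c,s=np.cos(a),np.sin(a); return np.array([[0,-s,c],[0,c,s],[-1,0,0.]])
def yaw():
    M=Ro.from_quat(manip.sense()["tool_rot"]).as_matrix(); return np.degrees(np.arctan2(M[1,2],M[0,2])),M
def plan(goal,a_deg,base=None):
    """single translation then rotation in tool frame, total; print"""
    st=manip.sense(); M=Ro.from_quat(st["tool_rot"]).as_matrix(); p=st["tcp_pos"]
    d=(np.asarray(goal)-p)
    T=M.T@d*1000
    G=Rdown(np.radians(a_deg)); rv=np.degrees(Ro.from_matrix(M.T@G).as_rotvec())
    print("t",round(st["t"],2),"tcp",p.round(4),"yaw",round(yaw()[0],2),"gap",round(st["finger_gap"]*85.4,1),"F",st["force"].round(1))
    print("tool-shift mm before turn",T.round(1),"turn",rv.round(2),"| shift in turned axes",(G.T@d*1000).round(1),"rows>=",max(np.abs(T).max()/50,np.linalg.norm(rv)/8.59).round(1))
E
python3 - <<'E'
from h import *
a,M=yaw(); print(a,M.round(3))
plan([0.47,-0.10,0.40],a)
plan([0.47,-0.10,0.40],90)
E
```

```text
-65.77574583006056 [[-0.     0.912  0.41 ]
 [ 0.001  0.41  -0.912]
 [-1.     0.    -0.001]]
t 0.2 tcp [ 0.2563 -0.5695  0.2307] yaw -65.78 gap 85.5 F [ 0.7 -0.2  0. ]
tool-shift mm before turn [-168.8  387.5 -340.7] turn [-0.   -0.08 -0.01] | shift in turned axes [-169.3  387.5 -340.5] rows>= 7.8
t 0.2 tcp [ 0.2563 -0.5695  0.2307] yaw -65.78 gap 85.5 F [ 0.7 -0.2  0. ]
tool-shift mm before turn [-168.8  387.5 -340.7] turn [-1.5578e+02 -1.0000e-02 -1.1000e-01] | shift in turned axes [-169.3 -213.7  469.5] rows>= 18.1
```

Request:
move_arm(
  deltas=[85,-17,39,-34,0,0,0,85,-17,39,-34,0,0,0,85,-17,39,-34,0,0,0,85,-17,39,-34,0,0,0,85,-17,39,-34,0,0,0,85,-17,39,-34,0,0,0,85,-17,39,-34,0,0,0,85,-17,39,-34,0,0,0,85,-17,39,-34,0,0,0,85,-17,39,-34,0,0,0],
)

```text
t: 1.2
tcp_pos: [0.4552, -0.1364, 0.3881]
tool_rot: [0.384, 0.594, -0.384, 0.594]
force: [0.6, -0.1, -0.1]
finger_gap: 0.997
```

Run:
```python
from h import *
a,M=yaw(); plan([0.47,-0.10,0.40],a)
snap("wrist","w1");snap("scene","s1");snap("side","d1")
```

```text
t 1.2 tcp [ 0.4552 -0.1364  0.3881] yaw -65.79 gap 85.1 F [ 0.6 -0.1 -0.1]
tool-shift mm before turn [-11.9  28.5 -27.1] turn [ 0.    0.01 -0.01] | shift in turned axes [-11.9  28.5 -27.1] rows>= 0.6
```

View pics/w1.png

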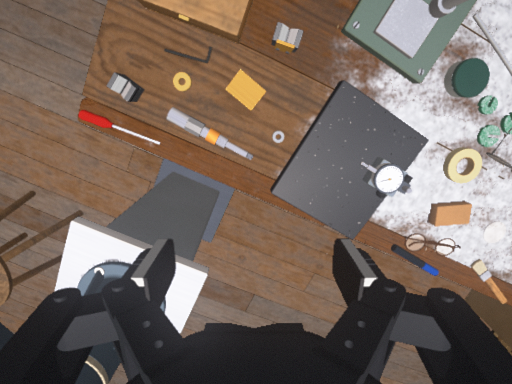

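View pics/s1.png

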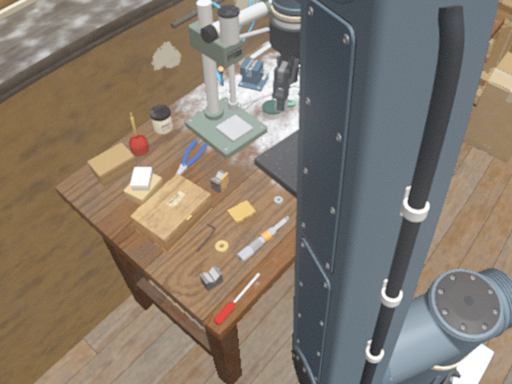

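Wrist view sees everything: plate (350,160), gauge dial (389,178) with tip (362,164), stop block (287,37), plain block (125,87), packing (245,90), spindle (210,133). Now I'll measure via a rectified view.

Run:
```python
from h import *
s=snap("wrist"); a,M=yaw(); print(manip.sense()["tcp_pos"])
np.save("w1.npy",s,allow_pickle=True)
C=cloud(s)
o=ortho(s,0.35,0.72,-0.45,0.22,0.0,0.001)
cv2.imwrite("pics/o1.png",o[:,:,::-1])
# depth-based height map over region
for n,p in dict(packing=(245,90),plain=(125,87),stop=(287,37),plate=(320,130),plate2=(300,190),dial=(390,180),table=(240,60),table2=(150,60)).items(): print(n,C[p[1],p[0]].round(4))
```

```text
[ 0.45508695 -0.13734071  0.38760095]
packing [ 0.5443 -0.0806  0.0116]
plain [0.4627 0.1124 0.029 ]
stop [ 0.6522 -0.1105  0.0191]
plate [ 0.5378 -0.2323  0.0301]
plate2 [ 0.4224 -0.2508  0.0323]
dial [ 0.5135 -0.3679  0.0854]
table [ 0.5875 -0.0512  0.0029]
table2 [0.5218 0.0968 0.0011]
```

View pics/o1.png

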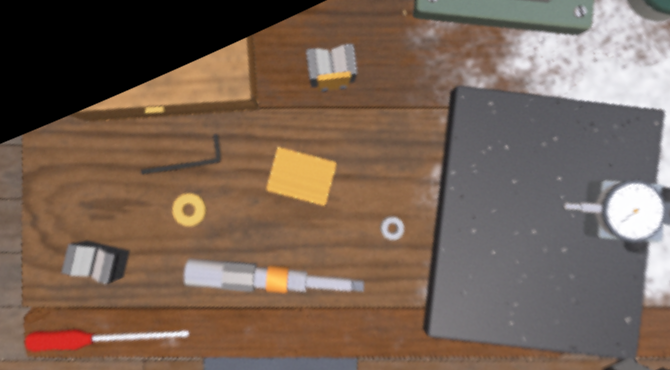

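Run:
```python
from h import *
s=np.load("w1.npy",allow_pickle=True).item()
def rect(mask,x1,y1,res,name):
    cs,_=cv2.findContours(mask.astype(np.uint8),cv2.RETR_EXTERNAL,cv2.CHAIN_APPROX_NONE); c=max(cs,key=cv2.contourArea)
    (cu,cv),(w,h),ang=cv2.minAreaRect(c); b=cv2.boxPoints(((cu,cv),(w,h),ang))
    P=np.c_[x1-b[:,1]*res,y1-b[:,0]*res]
    e=[P[1]-P[0],P[2]-P[1]]
    print(name,"ctr",round(x1-cv*res,4),round(y1-cu*res,4),[(round(np.linalg.norm(q)*1000,1),round(np.degrees(np.arctan2(q[1],q[0])),1)) for q in e])
# plate
o=ortho(s,0.35,0.65,-0.45,-0.2,0.03,0.0005); g=o.max(2); cv2.imwrite("pics/p1.png",o[:,:,::-1])
m=cv2.morphologyEx((g<75).astype(np.uint8),cv2.MORPH_OPEN,np.ones((9,9)));rect(m,0.65,-0.2,0.0005,"plate")
cv2.imwrite("pics/pm.png",m*255)
o=ortho(s,0.5,0.58,-0.13,-0.03,0.01,0.0005); hsv=cv2.cvtColor(o,cv2.COLOR_RGB2HSV)
m=((hsv[...,1]>130)&(hsv[...,0]>17)&(hsv[...,2]>150)); rect(m,0.58,-0.03,0.0005,"pack")
cv2.imwrite("pics/k1.png",np.hstack([o[:,:,::-1],np.repeat((m*255).astype(np.uint8)[...,None],3,2)]))
L=[]
for nm,(x0,x1,y0,y1) in dict(stop=(0.60,0.70,-0.16,-0.06),plain=(0.42,0.52,0.07,0.17)).items():
    o=ortho(s,x0,x1,y0,y1,0.04,0.00025); L.append(o)
cv2.imwrite("pics/b1.png",np.hstack(L)[:,:,::-1])
o=ortho(s,0.41,0.48,-0.15,0.07,0.013,0.0003);cv2.imwrite("pics/sp1.png",o[:,:,::-1])
o=ortho(s,0.46,0.56,-0.43,-0.25,0.0744,0.00025);cv2.imwrite("pics/g1.png",o[:,:,::-1])
```

```text
plate ctr 0.5102 -0.2127 [(np.float32(229.8), np.float32(-6.8)), (np.float32(6.1), np.float32(-96.8))]
pack ctr 0.5435 -0.0817 [(np.float32(45.5), np.float32(-14.5)), (np.float32(61.1), np.float32(-104.5))]Traceback (most recent call last):
  File "<stdin>", line 19, in <module>
    return _nx.concatenate(arrs, 1, dtype=dtype, casting=casting)
           ~~~~~~~~~~~~~~~^^^^^^^^^^^^^^^^^^^^^^^^^^^^^^^^^^^^^^^
ValueError: all the input array dimensions except for the concatenation axis must match exactly, but along dimension 0, the array at index 0 has size 400 and the array at index 1 has size 401
```

View pics/p1.png

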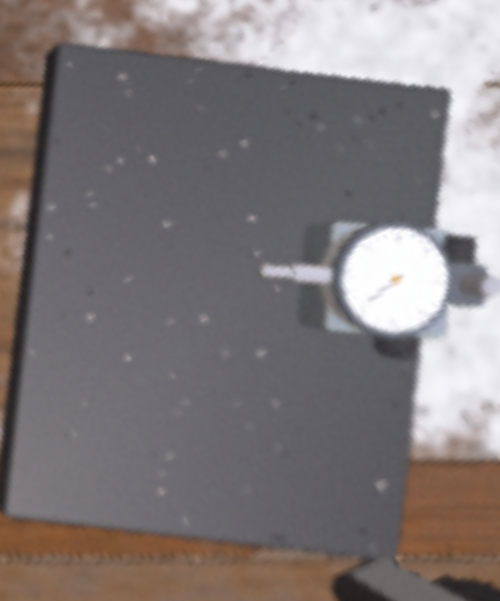

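View pics/k1.png

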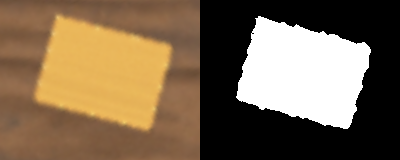

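Run:
```python
from h import *
s=np.load("w1.npy",allow_pickle=True).item()
L=[]
for nm,(x0,x1,y0,y1) in dict(stop=(0.60,0.70,-0.16,-0.06),plain=(0.42,0.52,0.07,0.17)).items():
    o=ortho(s,x0,x1,y0,y1,0.04,0.00025); L.append(o[:400,:400])
cv2.imwrite("pics/b1.png",np.hstack(L)[:,:,::-1])
o=ortho(s,0.41,0.48,-0.15,0.07,0.013,0.0003);cv2.imwrite("pics/sp1.png",o[:,:,::-1])
o=ortho(s,0.46,0.56,-0.43,-0.25,0.0744,0.00025);cv2.imwrite("pics/g1.png",o[:,:,::-1])
```

```text
(no output)
```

View pics/b1.png

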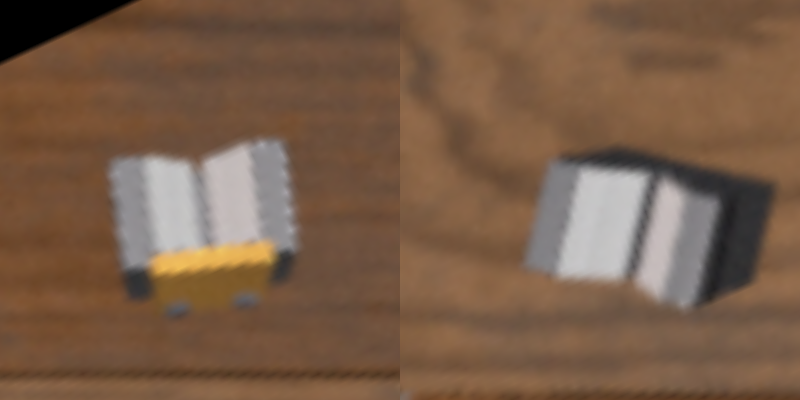

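View pics/sp1.png

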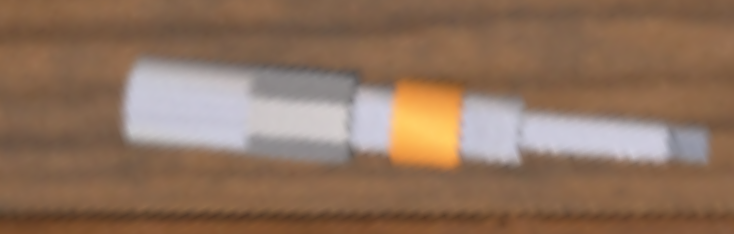

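View pics/g1.png

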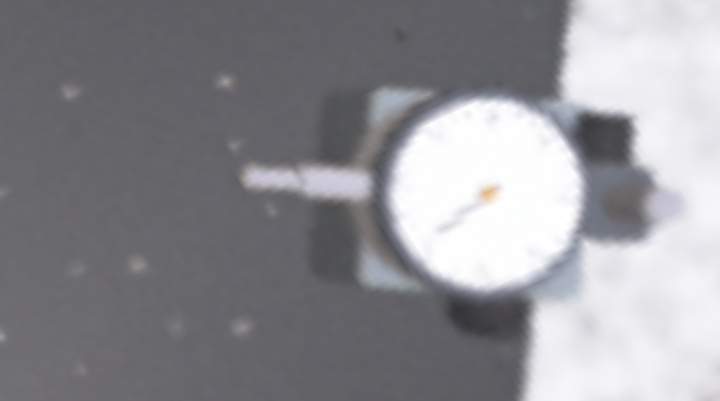

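Run:
```python
from h import *
s=np.load("w1.npy",allow_pickle=True).item()
def b(x0,y0,r,px): px=np.atleast_2d(px);return np.c_[x0-px[:,1]*r,y0-px[:,0]*r]
# gauge: pixels in g1 ortho at .0744 -> camera px -> other plane
w=b(0.56,-0.25,0.00025,[[245,178],[485,193],[365,184],[660,203]]); 
P=proj(s,np.c_[w,np.full(4,.0744)])
tip=onplane(s,P[:1],.0744)[0]; dial=onplane(s,P[1:2],.084)[0]; stem=onplane(s,P[2:3],.0744)[0];post=onplane(s,P[3:4],.099)[0]
for n,q in dict(dial=dial,stem=stem,post=post).items():
    d=tip-q; print(n,q.round(4),np.linalg.norm(d[:2]),"gauge yaw",np.degrees(np.arctan2(-d[0],d[1])))
print("tip",tip, "cam",-s["R"].T@s["t"])
for n in ["scene","side"]:
    t=snap(n); C=cloud(t).reshape(-1,3); m=(C[:,2]>0.1)&(C[:,0]>0.6)&(C[:,0]<1.1)&(abs(C[:,1]+.1)<.4)
    Q=C[m]; v,c=np.unique((Q*[20,20,10]).round().astype(int),axis=0,return_counts=True)
    print(n,[(tuple((a/[20,20,10]).round(2).tolist()),int(k)) for a,k in zip(v,c) if k>30])
```

```text
dial [ 0.512  -0.3657  0.084 ] 0.05452271626115355 gauge yaw -3.640822365857341
stem [ 0.514  -0.3413  0.0744] 0.03003747659175116 gauge yaw -2.8624052261120703
post [ 0.5101 -0.3983  0.099 ] 0.08724652605722219 gauge yaw -3.534244921710022
tip [ 0.5155  -0.31125  0.0744 ] cam [ 0.52546506 -0.1049141   0.5320116 ]
scene [((0.75, -0.45, 0.3), 49), ((0.75, -0.45, 0.4), 104), ((0.75, -0.4, 0.3), 72), ((0.75, -0.4, 0.4), 128), ((0.75, -0.35, 0.3), 63), ((0.75, -0.35, 0.4), 85), ((0.75, -0.3, 0.1), 34), ((0.75, -0.3, 0.2), 78), ((0.75, -0.3, 0.3), 233), ((0.75, -0.3, 0.4), 203), ((0.75, -0.25, 0.1), 71), ((0.75, -0.25, 0.2), 117), ((0.75, -0.25, 0.3), 543), ((0.75, -0.25, 0.4), 434), ((0.8, -0.45, 0.3), 73), ((0.8, -0.4, 0.3), 71), ((0.8, -0.4, 0.4), 38), ((0.8, -0.3, 0.2), 74), ((0.8, -0.25, 0.3), 279), ((0.8, -0.25, 0.4), 173), ((0.85, -0.3, 0.1), 100), ((0.85, -0.3, 0.2), 188), ((0.85, -0.3, 0.3), 43), ((0.85, -0.3, 0.4), 210), ((0.85, -0.25, 0.1), 73), ((0.85, -0.25, 0.2), 153), ((0.85, -0.25, 0.3), 287), ((0.85, -0.25, 0.4), 100), ((0.9, -0.25, 0.3), 45), ((1.0, -0.5, 0.2), 70), ((1.
[... 3508 characters left out ...]
676), ((1.0, 0.05, 0.3), 736), ((1.0, 0.05, 0.4), 280), ((1.0, 0.1, 0.1), 333), ((1.0, 0.1, 0.2), 752), ((1.0, 0.1, 0.3), 817), ((1.0, 0.1, 0.4), 256), ((1.0, 0.15, 0.1), 370), ((1.0, 0.15, 0.2), 697), ((1.0, 0.15, 0.3), 151), ((1.0, 0.2, 0.1), 188), ((1.0, 0.2, 0.2), 41), ((1.05, -0.45, 0.4), 49), ((1.05, -0.4, 0.4), 49), ((1.05, -0.35, 0.4), 53), ((1.05, -0.3, 0.4), 60), ((1.05, -0.25, 0.4), 70), ((1.05, -0.2, 0.4), 72), ((1.05, -0.15, 0.4), 78), ((1.05, -0.1, 0.4), 84), ((1.05, -0.05, 0.4), 98), ((1.05, 0.0, 0.4), 111), ((1.05, 0.05, 0.4), 114), ((1.1, -0.25, 0.4), 31), ((1.1, -0.2, 0.4), 41), ((1.1, -0.15, 0.4), 34), ((1.1, -0.1, 0.4), 44), ((1.1, -0.05, 0.4), 45), ((1.1, 0.0, 0.4), 51)]
```

Run:
```python
from h import *
plan([0.5435,-0.0817,0.06],-14.5)
```

```text
t 1.5 tcp [ 0.4543 -0.1389  0.3867] yaw -65.82 gap 85.0 F [ 0.4 -0.8 -0.2]
tool-shift mm before turn [326.6 105.2 -15.4] turn [-5.132e+01 -7.000e-02  5.000e-02] | shift in turned axes [326.7  77.7  72. ] rows>= 6.5
```

Request:
move_arm(
  deltas=[60,0,35,-5,0,0,0,60,0,35,-5,0,0,0,60,0,35,-5,0,0,0,60,45,0,0,-7.33,0,0,60,45,0,0,-7.33,0,0,60,45,0,0,-7.33,0,0,60,45,0,0,-7.33,0,0,60,45,0,0,-7.33,0,0,60,45,0,0,-7.33,0,0,60,45,0,0,-7.33,0,0],
  force=50,
)

```text
t: 2.5
tcp_pos: [0.5437, -0.0838, 0.0701]
tool_rot: [0.088, 0.702, -0.088, 0.701]
force: [0.2, 0.1, -0.2]
finger_gap: 0.702
```

Request:
move_arm(
  deltas=[60,0,0,0,0,0,0,60,0,0,0,0,0,0,60,0,0,0,0,0,0],
)

```text
t: 2.8
tcp_pos: [0.5461, -0.0831, 0.0746]
tool_rot: [0.09, 0.7, -0.091, 0.703]
force: [-0.7, 0.5, -0.0]
finger_gap: 0.707
```

Run:
```python
from h import *
s=snap("wrist","w2")
plan([0.5435,-0.0817,0.0],-14.5)
```

```text
t 2.85 tcp [ 0.5464 -0.0829  0.0752] yaw -14.6 gap 60.1 F [0.7 0.2 0.2]
tool-shift mm before turn [75.1  0.5 -3.5] turn [-0.1   0.32  0.03] | shift in turned axes [75.2  0.4 -3.1] rows>= 1.5
```

View pics/w2.png

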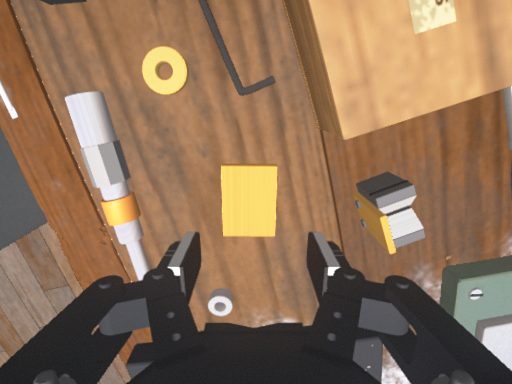

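Run:
```python
from h import *
s=snap("wrist")
P=onplane(s,[(221,166),(277,167.5),(275.5,237),(223,236.5)],0.01); print(P.round(4),P.mean(0).round(4))
hsv=cv2.cvtColor(s["image"],cv2.COLOR_RGB2HSV); m=((hsv[...,1]>120)&(hsv[...,0]>15)&(hsv[...,0]<35)&(hsv[...,2]>120)).astype(np.uint8)
m[:150]=0;m[250:]=0;m[:,:205]=0;m[:,295:]=0
c=max(cv2.findContours(m,0,1)[0],key=cv2.contourArea); b=cv2.boxPoints(cv2.minAreaRect(c));print(b.round(1));Q=onplane(s,b,.01);print(Q.round(4),Q.mean(0).round(4),[np.linalg.norm(Q[i]-Q[i-1]).round(4) for i in range(4)])
d=Q[1]-Q[0];print(np.degrees(np.arctan2(d[1],d[0])))
plan(Q.mean(0)*[1,1,0],-14.5)
```

```text
[[ 0.5308 -0.0476  0.01  ]
 [ 0.5726 -0.0597  0.01  ]
 [ 0.5578 -0.1177  0.01  ]
 [ 0.5151 -0.106   0.01  ]] [ 0.5441 -0.0828  0.01  ]
[[220. 164.]
 [276. 164.]
 [276. 236.]
 [220. 236.]]
[[ 0.5305 -0.0459  0.01  ]
 [ 0.5725 -0.0568  0.01  ]
 [ 0.5584 -0.1169  0.01  ]
 [ 0.5128 -0.1049  0.01  ]] [ 0.5436 -0.0811  0.01  ] [np.float64(0.0617), np.float64(0.0434), np.float64(0.0617), np.float64(0.0472)]
-14.668439430429896
t 2.9 tcp [ 0.5464 -0.0826  0.0753] yaw -14.56 gap 60.0 F [ 0.3  0.2 -0.2]
tool-shift mm before turn [75.3  0.8 -3.5] turn [-0.06  0.34  0.03] | shift in turned axes [75.3  0.8 -3.1] rows>= 1.5
```

Request:
move_arm(
  deltas=[58,25,0,-3,0,0.3,0,58,25,0,0,0,0,0,58,20,0,0,0,0,0,58,2,0,0,0,0,0,58,0,0,0,0,0,0,58,0,0,0,0,0,0],
)

```text
t: 3.5
tcp_pos: [0.5427, -0.0812, 0.0022]
tool_rot: [0.089, 0.702, -0.089, 0.701]
force: [-0.5, 0.5, 0.2]
finger_gap: 0.679
```

Run:
```python
from h import *
s=snap("wrist","w3"); snap("side","d3")
plan([0.5437,-0.082,0.0],-14.5)
```

```text
t 3.6 tcp [ 0.5424 -0.0811  0.0019] yaw -14.47 gap 58.1 F [ 0.3 -0.1  0.3]
tool-shift mm before turn [ 1.9 -0.5  1.4] turn [ 0.03 -0.13  0.02] | shift in turned axes [ 1.9 -0.5  1.4] rows>= 0.0
```

View pics/w3.png

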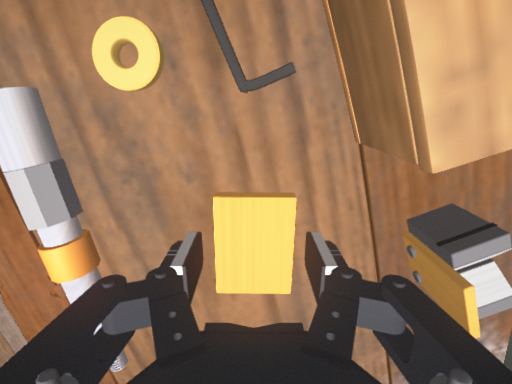

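Request:
move_arm(
  deltas=[54,3,0,1,0,0,0,50,0,0,0,0,0,0,40,0,0,0,0,0,0,40,0,0,0,0,0,0,40,0,0,0,0,0,0,40,0,0,0,0,0,0],
  force=50,
)

```text
t: 4.2
tcp_pos: [0.5441, -0.0816, -0.0016]
tool_rot: [0.089, 0.702, -0.089, 0.701]
force: [0.8, 0.2, 5.7]
finger_gap: 0.497
```

Run:
```python
from h import *
s=snap("wrist","w4")
plan([0.5437,-0.082,0.0],-14.5)
```

```text
t 4.25 tcp [ 0.5441 -0.0816 -0.0016] yaw -14.47 gap 42.6 F [ 1.5 -1.2  5.3]
tool-shift mm before turn [-1.6 -0.5 -0.3] turn [ 0.03 -0.06  0.02] | shift in turned axes [-1.6 -0.5 -0.3] rows>= 0.0
```

View pics/w4.png

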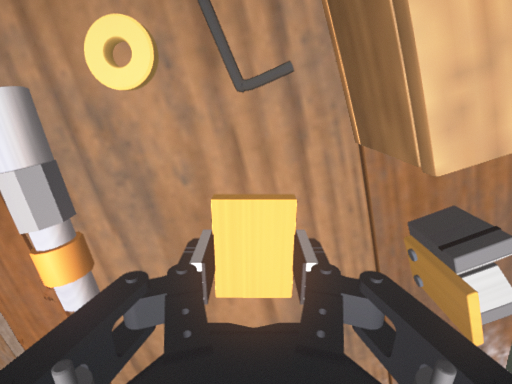

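Request:
move_arm(
  deltas=[40,-15,0,0,0,0,0,40,-30,0,0,0,0,0,40,-40,0,0,0,0,0,40,-25,0,0,0,0,0,40,0,0,0,-5.2,0,0,40,0,0,0,-5.2,0,0],
)

```text
t: 4.85
tcp_pos: [0.5427, -0.0811, 0.1091]
tool_rot: [0.024, 0.708, -0.023, 0.705]
force: [-0.6, 0.3, -2.9]
finger_gap: 0.499
```

Run:
```python
from h import *
s=snap("wrist","w5")
plan([0.5671,-0.2909,0.11],-4)
```

```text
t 4.9 tcp [ 0.5423 -0.0809  0.1085] yaw -3.71 gap 42.8 F [-0.5 -0.6 -2.5]
tool-shift mm before turn [  -1.9 -207.9   38.3] turn [ 0.29 -0.3  -0.05] | shift in turned axes [  -1.5 -207.7   39.4] rows>= 4.2
```

View pics/w5.png

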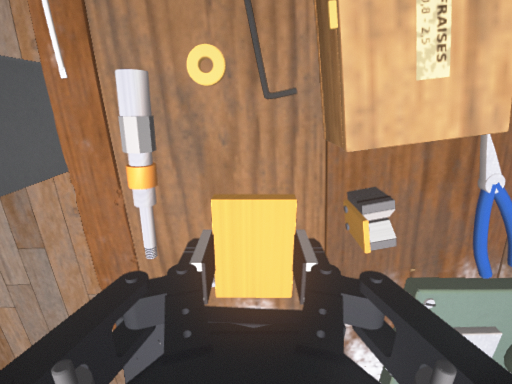

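Run:
```python
from h import *
s=snap("wrist"); st=manip.sense(); M=Ro.from_quat(st["tool_rot"]).as_matrix()
P=onplane(s,[(211,198),(297,198),(292,297),(215,297)],st["tcp_pos"][2]+.0116)
print(((P-st["tcp_pos"])@M*1000).round(1), ((P.mean(0)-st["tcp_pos"])@M*1000).round(1))
```

```text
[[-11.4  29.8 -21. ]
 [-11.7  30.2  22.9]
 [-11.8 -30.6  23.4]
 [-11.5 -31.  -21.3]] [-11.6  -0.4   1. ]
```

Request:
move_arm(
  deltas=[40,0,-35,6,0,0,0,40,0,-45,8,0,0,0,40,0,-45,8,0,0,0,40,0,-45,8,0,0,0,40,0,-38,8,0,0,0,40,0,0,0,0,0,0,40,0,0,0,0,0,0,40,0,0,0,0,0,0],
)

```text
t: 5.75
tcp_pos: [0.5649, -0.2897, 0.1064]
tool_rot: [0.026, 0.709, -0.024, 0.704]
force: [0.4, 0.2, -2.8]
finger_gap: 0.496
```

Run:
```python
from h import *
s=snap("wrist","w6"); np.save("w6.npy",s,allow_pickle=True)
plan([0.5671,-0.2909,0.03],-4)
```

```text
t 5.8 tcp [ 0.5652 -0.2894  0.1065] yaw -4.04 gap 42.3 F [ 0.4  0.5 -1.9]
tool-shift mm before turn [76.5 -1.5  2.6] turn [-0.04 -0.42 -0.15] | shift in turned axes [76.5 -1.3  2. ] rows>= 1.5
```

View pics/w6.png

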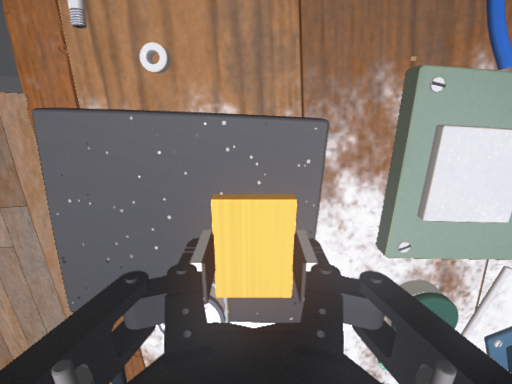

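Run:
```python
from h import *
s=np.load("w6.npy",allow_pickle=True).item()
print(proj(s,[[.5155,-.3113,.0744],[.512,-.3657,.084],[.5671,-.2909,.04],[.6275,-.23,.03],[.393,-.205,.03]]).round(1))
print(onplane(s,[(34,109),(328,121)],0.03))
```

```text
[[186.8 250.6]
 [190.  320.6]
 [255.9 203.4]
 [327.5 120.9]
 [ 33.1 112.6]]
[[ 0.39456054 -0.2023194   0.03      ]
 [ 0.62790246 -0.23007113  0.03      ]]
```

Request:
move_arm(
  deltas=[40,20,-1,2,0,-0.4,0,40,25,0,0,0,0,0,40,18,0,0,0,0,0,40,6,0,0,0,0,0,40,3,0,0,0,0,0,40,0,0,0,0,0,0,40,0,0,0,0,0,0],
)

```text
t: 6.5
tcp_pos: [0.5687, -0.2926, 0.036]
tool_rot: [0.025, 0.705, -0.025, 0.708]
force: [0.9, -0.3, -1.9]
finger_gap: 0.499
```

Run:
```python
from h import *
plan([0.5671,-0.2909,0.0295],-4)
```

```text
t 6.5 tcp [ 0.5687 -0.2926  0.036 ] yaw -4.04 gap 42.6 F [ 0.9 -0.3 -1.9]
tool-shift mm before turn [ 6.5  1.6 -1.7] turn [-0.04  0.2   0.  ] | shift in turned axes [ 6.5  1.6 -1.7] rows>= 0.1
```

Request:
move_arm(
  deltas=[40,2,1,-1,0,0.2,0,40,2,0,0,0,0,0,40,2,0,0,0,0,0,40,0,0,0,0,0,0,40,0,0,0,0,0,0],
)

```text
t: 7.0
tcp_pos: [0.567, -0.2913, 0.0289]
tool_rot: [0.025, 0.707, -0.025, 0.706]
force: [-0.2, 0.5, -1.6]
finger_gap: 0.498
```

Run:
```python
from h import *
plan([0.5671,-0.2909,0.0285],-4)
```

```text
t 7.0 tcp [ 0.567  -0.2913  0.0289] yaw -4.07 gap 42.6 F [-0.2  0.5 -1.6]
tool-shift mm before turn [0.4 0.5 0.1] turn [-0.07 -0.1  -0.06] | shift in turned axes [0.4 0.5 0.1] rows>= 0.0
```

Request:
move_arm(
  deltas=[40,0.7,0,0,0,0,0,40,0,0,0,0,0,0,46,0,0,0,0,0,0,52,0,0,0,0,0,0,56,0,0,0,0,0,0,56,-10,0,0,0,0,0,56,-35,0,0,0,0,0,60,-40,0,0,0,0,0,70,-40,0,0,0,0,0,80,0,0,0,0,0,0],
)

```text
t: 8.0
tcp_pos: [0.571, -0.2941, 0.1607]
tool_rot: [0.022, 0.703, -0.028, 0.71]
force: [-0.1, -0.6, 0.2]
finger_gap: 0.931
```

Run:
```python
from h import *
s=snap("wrist","w7"); 
plan([0.4618,0.1144,0.12],-104)
```

```text
t 8.05 tcp [ 0.5694 -0.2929  0.1577] yaw -4.05 gap 80.0 F [-0.6  0.2 -1. ]
tool-shift mm before turn [  35.4  398.9 -136.3] turn [99.94  0.43 -0.12] | shift in turned axes [  37.7 -202.9 -369.2] rows>= 11.6
```

View pics/w7.png

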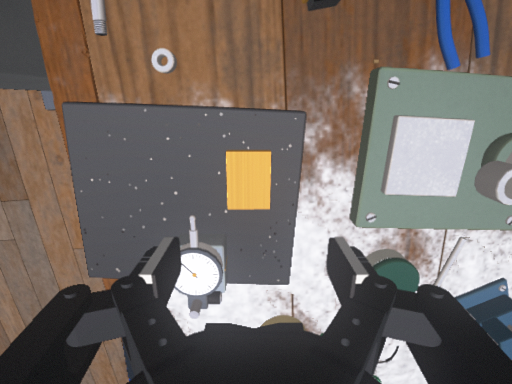

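Run:
```python
from h import *
s=snap("wrist"); np.save("w7.npy",s,allow_pickle=True)
im=s["image"]
cv2.imwrite("pics/w7c.png",cv2.resize(im[130:330,150:290],None,fx=4,fy=3,interpolation=cv2.INTER_CUBIC)[:,:,::-1])
hsv=cv2.cvtColor(im,cv2.COLOR_RGB2HSV); m=((hsv[...,1]>120)&(hsv[...,0]>15)&(hsv[...,0]<35)&(hsv[...,2]>120)).astype(np.uint8)
m[:140]=0;m[230:]=0;m[:,:210]=0;m[:,290:]=0
c=max(cv2.findContours(m,0,1)[0],key=cv2.contourArea); print(cv2.minAreaRect(c))
b=cv2.boxPoints(cv2.minAreaRect(c));Q=onplane(s,b,.04);print(Q.round(4),Q.mean(0).round(4))
print(onplane(s,[(193,217),(194,240)],.0744).round(4), onplane(s,[(66,102),(305,113)],.03).round(4), onplane(s,[(198,272)],.084),onplane(s,[(195,313)],.099))
```

```text
((250.5, 181.49998474121094), (44.99999237060547, 58.99999237060547), -0.0)
[[ 0.5428 -0.3198  0.04  ]
 [ 0.5488 -0.2594  0.04  ]
 [ 0.5917 -0.2625  0.04  ]
 [ 0.5887 -0.3231  0.04  ]] [ 0.568  -0.2912  0.04  ]
[[ 0.5152 -0.3097  0.0744]
 [ 0.5129 -0.3326  0.0744]] [[ 0.3963 -0.2006  0.03  ]
 [ 0.6249 -0.2288  0.03  ]] [[ 0.51454302 -0.36066188  0.084     ]] [[ 0.50990264 -0.39401202  0.099     ]]
```

View pics/w7c.png

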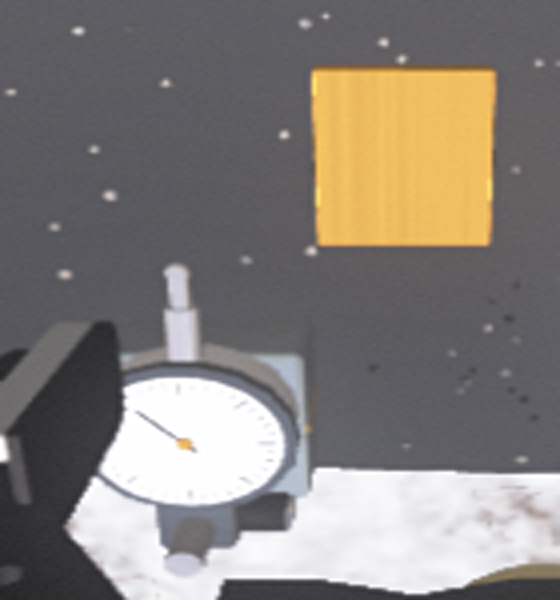

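Request:
move_arm(
  deltas=[80,0,44,-15,0,0,0,80,0,44,-15,0,0,0,80,0,44,-15,0,0,0,80,0,44,-15,0,0,0,80,0,44,-15,0,0,0,80,0,44,-15,0,0,0,80,0,44,-15,0,0,0,80,0,44,-15,0,0,0,80,0,44,-15,0,0,0],
)

```text
t: 9.0
tcp_pos: [0.4586, 0.1147, 0.1527]
tool_rot: [0.026, 0.708, -0.025, 0.705]
force: [0.7, 0.1, 0.2]
finger_gap: 0.934
```

Request:
move_arm(
  deltas=[80,4,0,0,-8,0,0,80,4,0,0,-8,0,0,80,4,0,0,-8,0,0,80,4,0,0,-8,0,0,80,4,0,0,-8,0,0,80,4,0,0,-8,0,0,80,4,0,0,-8,0,0,80,4,0,0,-8,0,0,80,4,0,0,-8,0,0,80,4,0,0,-8,0,0],
)

```text
t: 10.0
tcp_pos: [0.4591, 0.1131, 0.1125]
tool_rot: [-0.435, 0.557, 0.438, 0.555]
force: [-0.2, -0.3, 0.1]
finger_gap: 0.939
```

Request:
move_arm(
  deltas=[72,0,0,0,0,0,0,72,0,0,0,0,0,0,72,0,0,0,0,0,0],
)

```text
t: 10.3
tcp_pos: [0.4602, 0.1131, 0.1136]
tool_rot: [-0.434, 0.558, 0.435, 0.557]
force: [0.3, -0.1, -0.1]
finger_gap: 0.842
```

Run:
```python
from h import *
s=snap("wrist","w8"); np.save("w8.npy",s,allow_pickle=True)
plan([0.4618,0.1144,0.07],76.3)
o=ortho(s,0.42,0.50,0.07,0.16,0.04,0.0002);cv2.imwrite("pics/b8.png",o[:,:,::-1])
```

```text
t 10.35 tcp [0.4604 0.1132 0.1137] yaw 75.85 gap 72.2 F [-0.6 -0.5  0.4]
tool-shift mm before turn [43.7 -1.2  1.5] turn [-0.45  0.03 -0.13] | shift in turned axes [43.7 -1.1  1.5] rows>= 0.9
```

View pics/w8.png

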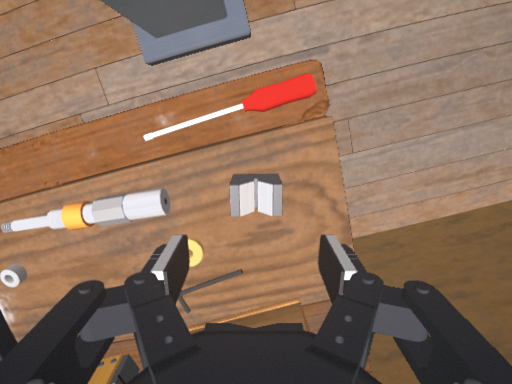

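View pics/b8.png

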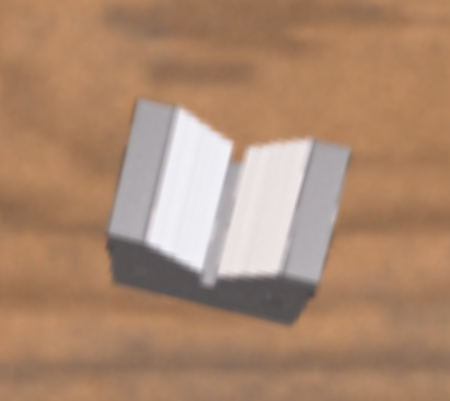

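Request:
move_arm(
  deltas=[70,25,-1,1,-1.4,0,0,66,30,0,0,0,0,0,62,30,0,0,0,0,0,60,18,0,0,0,0,0,58,5,0,0,0,0,0,58,0,0,0,0,0,0,58,0,0,0,0,0,0],
)

```text
t: 11.05
tcp_pos: [0.4622, 0.114, 0.0066]
tool_rot: [-0.441, 0.552, 0.442, 0.552]
force: [0.1, -0.0, 0.1]
finger_gap: 0.681
```

Run:
```python
from h import *
plan([0.4617,0.1142,0.004],77.3)
```

```text
t 11.05 tcp [0.4622 0.114  0.0066] yaw 77.32 gap 58.1 F [ 0.1 -0.   0.1]
tool-shift mm before turn [2.6 0.5 0.1] turn [ 0.02  0.06 -0.02] | shift in turned axes [2.6 0.5 0.1] rows>= 0.1
```

Request:
move_arm(
  deltas=[40,2,0,0,0,0,0,40,0,0,0,0,0,0,40,0,0,0,0,0,0,40,0,0,0,0,0,0,40,-10,0,0,0,0,0,40,-30,0,0,0,0,0,40,-45,0,0,0,0,0,40,-45,0,0,0,0,0,40,0,0,0,-3.8,0,0,40,0,0,0,-3.9,0,0],
  force=60,
)

```text
t: 12.05
tcp_pos: [0.4622, 0.1139, 0.1362]
tool_rot: [-0.479, 0.52, 0.478, 0.521]
force: [-0.4, -0.5, -3.4]
finger_gap: 0.506
```

Run:
```python
from h import *
s=snap("wrist","w9"); np.save("w9.npy",s,allow_pickle=True)
plan([0.568,-0.2912,0.14],85)
```

```text
t 12.1 tcp [0.4615 0.1139 0.1353] yaw 85.3 gap 43.0 F [ 0.7 -0.6 -3.3]
tool-shift mm before turn [  -5.1 -139.3 -395. ] turn [ 0.3   0.06 -0.01] | shift in turned axes [  -4.7 -141.4 -394.2] rows>= 7.9
```

View pics/w9.png

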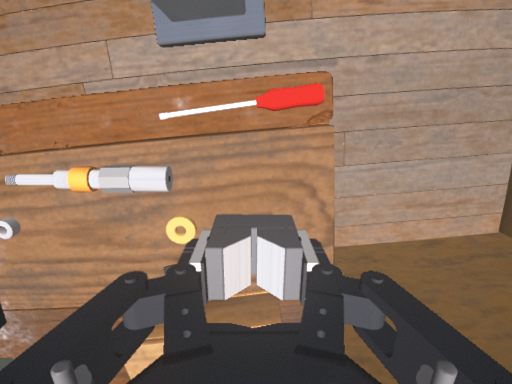

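Run:
```python
from h import *
s=np.load("w9.npy",allow_pickle=True).item(); st=manip.sense(); M=Ro.from_quat(st["tool_rot"]).as_matrix()
cv2.imwrite("pics/w9c.png",cv2.resize(s["image"][200:310,180:330],None,fx=5,fy=5,interpolation=cv2.INTER_CUBIC)[:,:,::-1])
```

```text
(no output)
```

View pics/w9c.png

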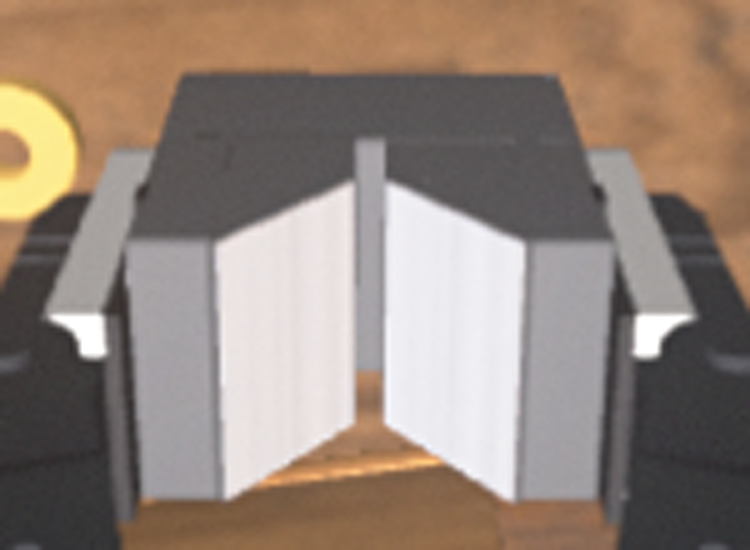

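Run:
```python
from h import *
s=np.load("w9.npy",allow_pickle=True).item(); st=manip.sense(); M=Ro.from_quat(st["tool_rot"]).as_matrix()
P=onplane(s,[(205.4,247.6),(302.6,248),(300,299.6),(208,299.6)],st["tcp_pos"][2]+.0355)
print(((P-st["tcp_pos"])@M*1000).round(1), ((P.mean(0)-st["tcp_pos"])@M*1000).round(1))
```

```text
[[-35.5  14.  -21.9]
 [-35.5  13.6  21.5]
 [-35.5 -14.4  21.8]
 [-35.5 -14.2 -22.4]] [-35.5  -0.3  -0.3]
```

Request:
move_arm(
  deltas=[40,0,-15,-40,0,0,0,40,0,-15.5,-44,0,0,0,40,0,-15.5,-44,0,0,0,40,0,-15.5,-44,0,0,0,40,0,-15.5,-44,0,0,0,40,0,-15.5,-44,0,0,0,40,0,-15.5,-44,0,0,0,40,0,-15.5,-44,0,0,0,40,0,-15.5,-44,0,0,0],
)

```text
t: 13.0
tcp_pos: [0.5655, -0.2899, 0.1327]
tool_rot: [-0.476, 0.522, 0.479, 0.521]
force: [0.5, 0.4, -3.4]
finger_gap: 0.503
```

Request:
move_arm(
  deltas=[40,5,0,0,0,0,0,40,5,0,0,0,0,0,40,5,0,0,0,0,0,40,0,0,0,0,0,0],
)

```text
t: 13.4
tcp_pos: [0.5649, -0.2864, 0.1168]
tool_rot: [-0.476, 0.521, 0.48, 0.521]
force: [-0.1, 0.8, -3.3]
finger_gap: 0.504
```

Run:
```python
from h import *
s=snap("wrist","w10"); np.save("w10.npy",s,allow_pickle=True)
plan([0.568,-0.2912,0.045],85)
print(proj(s,[[.568,-.2912,.04],[.5153,-.3105,.0744]]))
```

```text
t 13.45 tcp [ 0.5655 -0.2867  0.1175] yaw 85.11 gap 43.1 F [-0.1  0.8 -2.7]
tool-shift mm before turn [72.4 -3.2 -4.5] turn [ 0.11  0.15 -0.24] | shift in turned axes [72.5 -2.9 -4.3] rows>= 1.4
[[248.42234658 201.95661185]
 [212.44596725 148.28724238]]
```

View pics/w10.png

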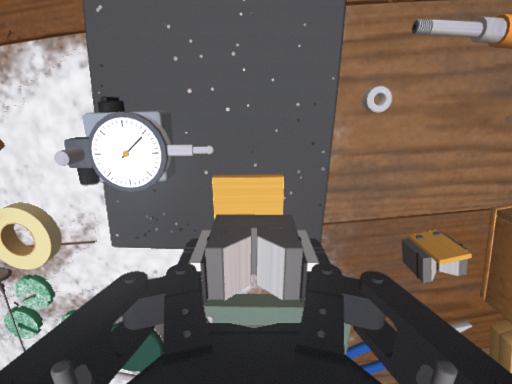

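Request:
move_arm(
  deltas=[40,15,-3,-4.4,0,0,0,40,25,0,0,0,0,0,40,15,0,0,0,0,0,40,8,0,0,0,0,0,40,0,0,0,0,0,0,40,0,0,0,0,0,0,40,0,0,0,0,0,0],
)

```text
t: 14.15
tcp_pos: [0.5696, -0.2938, 0.0562]
tool_rot: [-0.478, 0.521, 0.478, 0.521]
force: [0.1, -0.3, -3.4]
finger_gap: 0.507
```

Run:
```python
from h import *
plan([0.568,-0.2912,0.0445],85)
```

```text
t 14.15 tcp [ 0.5696 -0.2938  0.0562] yaw 85.04 gap 43.3 F [ 0.1 -0.3 -3.4]
tool-shift mm before turn [11.7  1.8  2.4] turn [ 0.04 -0.01  0.  ] | shift in turned axes [11.7  1.8  2.4] rows>= 0.2
```

Request:
move_arm(
  deltas=[40,3,1,1,0,0,0,40,3,0,0,0,0,0,40,2,0,0,0,0,0,40,0,0,0,0,0,0,40,0,0,0,0,0,0,40,0,0,0,0,0,0],
)

```text
t: 14.75
tcp_pos: [0.568, -0.2923, 0.0473]
tool_rot: [-0.477, 0.521, 0.478, 0.521]
force: [0.0, 0.2, -4.0]
finger_gap: 0.504
```

Run:
```python
from h import *
plan([0.568,-0.2912,0.0445],85)
```

```text
t 14.75 tcp [ 0.568  -0.2923  0.0473] yaw 85.03 gap 43.1 F [ 0.   0.2 -4. ]
tool-shift mm before turn [2.8 0.1 1. ] turn [ 0.03  0.05 -0.09] | shift in turned axes [2.8 0.1 1. ] rows>= 0.1
```

Request:
move_arm(
  deltas=[40,1,0,1,0,0,0,40,1,0,0,0,0,0,40,1,0,0,0,0,0,40,0,0,0,0,0,0,40,0,0,0,0,0,0],
)

```text
t: 15.25
tcp_pos: [0.568, -0.2911, 0.0451]
tool_rot: [-0.477, 0.521, 0.478, 0.521]
force: [-1.7, 1.0, 5.9]
finger_gap: 0.506
```

Run:
```python
from h import *
plan([0.568,-0.2912,0.0445],85)
```

```text
t 15.25 tcp [ 0.568  -0.2911  0.0451] yaw 85.04 gap 43.2 F [-1.7  1.   5.9]
tool-shift mm before turn [ 0.6  0.  -0.1] turn [ 0.04  0.05 -0.09] | shift in turned axes [ 0.6  0.  -0.1] rows>= 0.0
```

Contact (about +9 N). Release and retract, then go to the stop block.

Request:
move_arm(
  deltas=[46,0,0,0,0,0,0,52,0,0,0,0,0,0,58,0,0,0,0,0,0,60,0,0,0,0,0,0,60,-15,0,0,0,0,0,60,-35,0,0,0,0,0,60,-40,0,0,0,0,0,70,-25,0,0,0,0,0,80,0,0,0,0,0,0],
)

```text
t: 16.15
tcp_pos: [0.571, -0.2933, 0.1651]
tool_rot: [-0.481, 0.521, 0.475, 0.522]
force: [0.4, 0.3, 0.7]
finger_gap: 0.935
```

Run:
```python
from h import *
s=snap("wrist","w11"); np.save("w11.npy",s,allow_pickle=True)
plan([0.6488,-0.1112,0.14],97)
```

```text
t 16.2 tcp [ 0.5696 -0.2923  0.1626] yaw 85.04 gap 79.9 F [ 0.9  0.6 -0.2]
tool-shift mm before turn [ 22.4 -63.2 187.3] turn [-11.96  -0.16   0.19] | shift in turned axes [  22.6 -100.7  170.1] rows>= 3.7
```

View pics/w11.png

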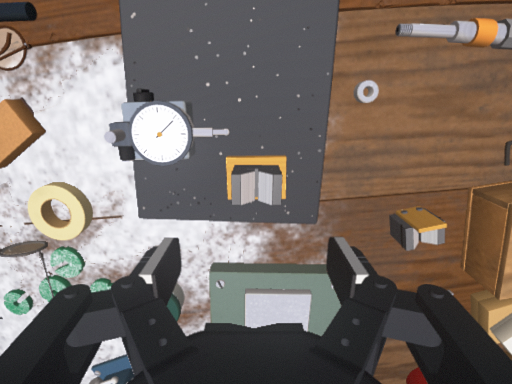

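Request:
move_arm(
  deltas=[70,0,-16,47,0,0,0,70,0,-16,47,0,0,0,70,0,-16,47,0,0,0,70,0,-15,46,0,0,0,66,10,0,0,-6,0,0,66,12,0,0,-6,0,0,66,0,0,0,0,0,0,66,0,0,0,0,0,0,66,0,0,0,0,0,0,66,0,0,0,0,0,0],
)

```text
t: 17.2
tcp_pos: [0.6473, -0.111, 0.1378]
tool_rot: [-0.529, 0.469, 0.53, 0.469]
force: [0.1, 1.1, 0.1]
finger_gap: 0.772
```

Run:
```python
from h import *
s=snap("wrist","w12"); np.save("w12.npy",s,allow_pickle=True)
plan([0.6488,-0.1112,0.07],97)
o=ortho(s,0.61,0.69,-0.155,-0.065,0.04,0.0002);cv2.imwrite("pics/b12.png",o[:,:,::-1])
```

```text
t 17.25 tcp [ 0.6473 -0.111   0.1379] yaw 96.95 gap 66.1 F [-0.4 -0.2  0.9]
tool-shift mm before turn [67.9 -1.5 -0.4] turn [-0.05  0.05 -0.04] | shift in turned axes [67.9 -1.5 -0.4] rows>= 1.4
```

View pics/w12.png

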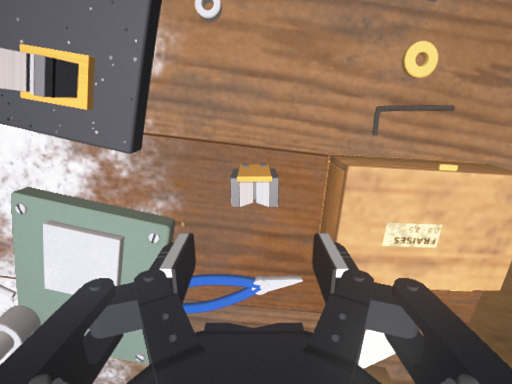

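View pics/b12.png

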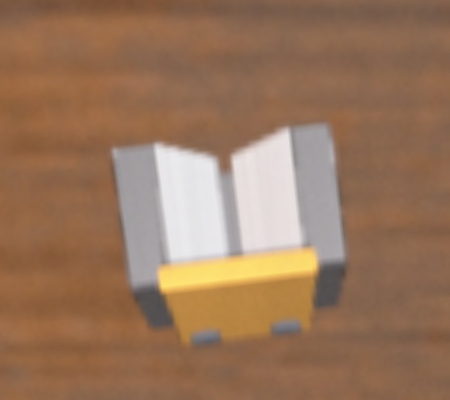

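Request:
move_arm(
  deltas=[64,25,-1.5,0,0.4,0,0,62,35,0,0,0,0,0,60,35,0,0,0,0,0,58,25,0,0,0,0,0,58,10,0,0,0,0,0,58,0,0,0,0,0,0,58,0,0,0,0,0,0,58,0,0,0,0,0,0],
)

```text
t: 18.05
tcp_pos: [0.6498, -0.1106, 0.0092]
tool_rot: [0.529, -0.47, -0.528, -0.471]
force: [-0.5, 0.2, -0.1]
finger_gap: 0.68
```

Run:
```python
from h import *
plan([0.6488,-0.1112,0.005],96.5)
```

```text
t 18.05 tcp [ 0.6498 -0.1106  0.0092] yaw 96.63 gap 58.1 F [-0.5  0.2 -0.1]
tool-shift mm before turn [ 4.2  1.1 -0.5] turn [ 0.13 -0.02  0.1 ] | shift in turned axes [ 4.2  1.1 -0.5] rows>= 0.1
```

Request:
move_arm(
  deltas=[50,4,0.8,-0.5,0,0,0,40,0,0,0,0,0,0,40,0,0,0,0,0,0,40,0,0,0,0,0,0,40,0,0,0,0,0,0,40,-10,0,0,0,0,0,40,-30,0,0,0,0,0,40,-40,0,0,0,0,0,40,-40,0,0,0,0,0,40,-15,0,0,0,0,0],
  force=60,
)

```text
t: 19.05
tcp_pos: [0.6496, -0.1113, 0.1421]
tool_rot: [0.529, -0.469, -0.527, -0.471]
force: [1.6, -0.0, -3.9]
finger_gap: 0.506
```

Run:
```python
from h import *
s=snap("wrist","w13"); np.save("w13.npy",s,allow_pickle=True)
plan([0.4387,-0.2799,0.14],85)
```

```text
t 19.1 tcp [ 0.65   -0.1115  0.143 ] yaw 96.64 gap 43.5 F [ 1.7  0.2 -2.5]
tool-shift mm before turn [   2.1  229.4 -142.8] turn [11.64 -0.08  0.31] | shift in turned axes [   3.   195.8 -186.2] rows>= 4.6
```

View pics/w13.png

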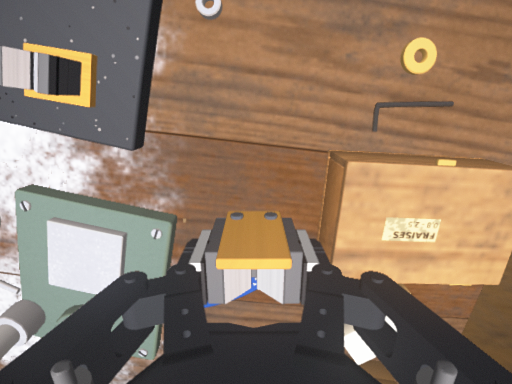

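Request:
move_arm(
  deltas=[40,0,40,-25,0,0,0,40,0,46,-29,0,0,0,40,0,46,-29,0,0,0,40,0,46,-29,0,0,0,40,0,46,-29,0,0,0,40,0,5,-2,5.8,0,0,40,0,0,0,5.8,0,0,40,10,0,0,0,0,0,40,15,0,0,0,0,0,40,0,0,0,0,0,0],
)

```text
t: 20.1
tcp_pos: [0.4487, -0.2663, 0.1104]
tool_rot: [-0.475, 0.521, 0.482, 0.52]
force: [-1.1, 0.4, -3.4]
finger_gap: 0.507
```

Request:
move_arm(
  deltas=[40,0,0,0,0,0,0,40,0,0,0,0,0,0],
)

```text
t: 20.3
tcp_pos: [0.4507, -0.2681, 0.1133]
tool_rot: [-0.477, 0.521, 0.479, 0.521]
force: [-0.5, 0.5, -3.8]
finger_gap: 0.508
```

Run:
```python
from h import *
s=snap("wrist","w14"); np.save("w14.npy",s,allow_pickle=True); snap("side","d14"); snap("scene","s14")
plan([0.4387,-0.2799,0.035],85)
```

```text
t 20.45 tcp [ 0.4509 -0.2684  0.1139] yaw 85.08 gap 43.1 F [-0.4 -0.5 -3.3]
tool-shift mm before turn [ 78.9  11.1 -12.5] turn [ 0.08  0.02 -0.05] | shift in turned axes [ 78.9  11.1 -12.5] rows>= 1.6
```

View pics/w14.png

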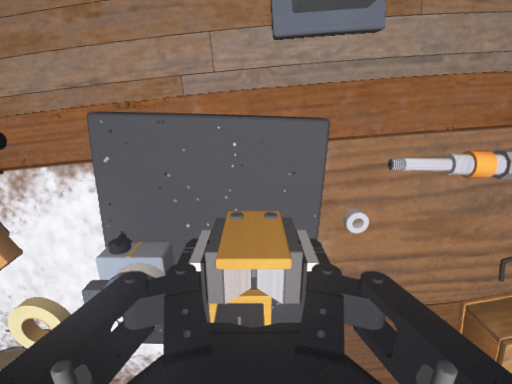

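View pics/d14.png

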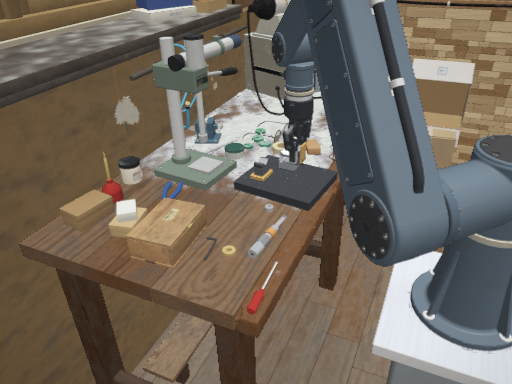

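Request:
move_arm(
  deltas=[40,0,11,-12.5,0,0,0,40,15,0,0,0,0,0,40,25,0,0,0,0,0,40,20,0,0,0,0,0,40,8,0,0,0,0,0,40,0,0,0,0,0,0,40,0,0,0,0,0,0,40,0,0,0,0,0,0],
)

```text
t: 21.25
tcp_pos: [0.4391, -0.2804, 0.0465]
tool_rot: [-0.478, 0.521, 0.478, 0.521]
force: [-0.3, 0.5, -3.5]
finger_gap: 0.511
```

Run:
```python
from h import *
plan([0.4387,-0.2799,0.035],85)
```

```text
t 21.25 tcp [ 0.4391 -0.2804  0.0465] yaw 85.04 gap 43.6 F [-0.3  0.5 -3.5]
tool-shift mm before turn [11.5  0.4  0.4] turn [ 0.04 -0.03  0.01] | shift in turned axes [11.5  0.4  0.4] rows>= 0.2
```

Request:
move_arm(
  deltas=[40,4,0.4,0.4,0,0,0,40,3,0,0,0,0,0,40,2,0,0,0,0,0,40,1,0,0,0,0,0,40,0,0,0,0,0,0,40,0,0,0,0,0,0],
)

```text
t: 21.85
tcp_pos: [0.438, -0.2793, 0.0354]
tool_rot: [-0.477, 0.521, 0.479, 0.521]
force: [0.1, 0.7, -3.4]
finger_gap: 0.506
```

Run:
```python
from h import *
plan([0.4387,-0.2799,0.035],85)
```

```text
t 21.85 tcp [ 0.438  -0.2793  0.0354] yaw 85.03 gap 43.2 F [ 0.1  0.7 -3.4]
tool-shift mm before turn [ 0.4 -0.8 -0.5] turn [ 0.03  0.06 -0.1 ] | shift in turned axes [ 0.4 -0.8 -0.5] rows>= 0.0
```

Request:
move_arm(
  deltas=[40,1,-0.8,-0.5,0,0,0,40,0.5,0,0,0,0,0,40,0.5,0,0,0,0,0,40,0,0,0,0,0,0],
)

```text
t: 22.25
tcp_pos: [0.4389, -0.28, 0.0344]
tool_rot: [-0.478, 0.521, 0.478, 0.521]
force: [-1.8, 1.6, 4.8]
finger_gap: 0.506
```

Run:
```python
from h import *
plan([0.4387,-0.2799,0.035],85)
```

```text
t 22.25 tcp [ 0.4389 -0.28    0.0344] yaw 85.04 gap 43.2 F [-1.8  1.6  4.8]
tool-shift mm before turn [-0.6  0.2  0.1] turn [ 0.04  0.02 -0.06] | shift in turned axes [-0.6  0.2  0.1] rows>= 0.0
```

Contact. Release and retract.

Request:
move_arm(
  deltas=[46,0,0,0,0,0,0,52,0,0,0,0,0,0,58,0,0,0,0,0,0,60,0,0,0,0,0,0,60,-15,0,0,0,0,0,60,-40,0,0,0,0,0,60,-45,0,0,0,0,0,60,-45,0,0,0,0,0,60,0,0,0,0,0,0,60,0,0,0,0,0,0],
)

```text
t: 23.25
tcp_pos: [0.4393, -0.2804, 0.1795]
tool_rot: [-0.478, 0.521, 0.478, 0.521]
force: [0.2, 0.1, -0.4]
finger_gap: 0.703
```

Run:
```python
from h import *
s=snap("wrist","w15"); np.save("w15.npy",s,allow_pickle=True)
plan([0.4452,-0.0218,0.14],-4.2)
C=1
o=ortho(s,0.38,0.62,-0.36,-0.22,0.07,0.0004);cv2.imwrite("pics/o15.png",o[:,:,::-1])
```

```text
t 23.3 tcp [ 0.4385 -0.2796  0.1782] yaw 85.04 gap 60.1 F [-0.1 -0.2 -0.1]
tool-shift mm before turn [ 38.6  15.6 257.3] turn [ 8.924e+01 -4.000e-02 -1.600e-01] | shift in turned axes [ 38.2 257.6 -12.2] rows>= 10.4
```

View pics/w15.png

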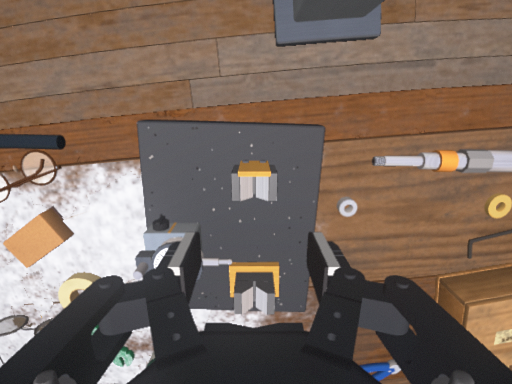

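Request:
move_arm(
  deltas=[60,0,2.6,43,0,0,0,60,0,2.6,43,0,0,0,60,0,2.6,43,0,0,0,60,0,2.6,43,0,0,0,60,0,2.6,43,0,0,0,60,0,2.6,42,0,0,0,60,0,0,0,8.1,0,0,60,0,0,0,8.1,0,0,60,5,0,0,8.1,0,0,60,5,0,0,8.1,0,0],
)

```text
t: 24.3
tcp_pos: [0.4443, -0.0219, 0.1668]
tool_rot: [-0.31, 0.636, 0.313, 0.633]
force: [0.6, 0.1, -0.5]
finger_gap: 0.702
```

Request:
move_arm(
  deltas=[60,5,0,0,8.1,0,0,60,5,0,0,8.1,0,0,60,5,0,0,8.1,0,0,60,5,0,0,8.1,0,0,60,5,0,0,8.1,0,0,60,5,0,0,8.1,0,0,60,0,0,0,8.1,0,0,60,0,0,0,0,0,0,60,0,0,0,0,0,0,60,0,0,0,0,0,0],
)

```text
t: 25.3
tcp_pos: [0.4452, -0.0225, 0.1382]
tool_rot: [0.025, 0.708, -0.024, 0.706]
force: [-0.8, 0.0, 0.7]
finger_gap: 0.707
```

Run:
```python
from h import *
s=snap("wrist","w16"); np.save("w16.npy",s,allow_pickle=True)
plan([0.4452,-0.0218,0.10],-4.2)
o=ortho(s,0.41,0.48,-0.15,0.05,0.013,0.0003);cv2.imwrite("pics/sp16.png",o[:,:,::-1])
```

```text
t 25.35 tcp [ 0.4453 -0.0225  0.1384] yaw -3.98 gap 60.3 F [-0.5  0.2 -1.1]
tool-shift mm before turn [38.4  0.7 -0.1] turn [ 0.22 -0.15 -0.07] | shift in turned axes [38.4  0.7 -0.2] rows>= 0.8
```

View pics/w16.png

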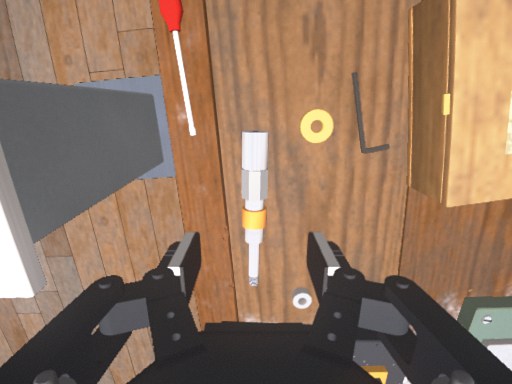

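View pics/sp16.png

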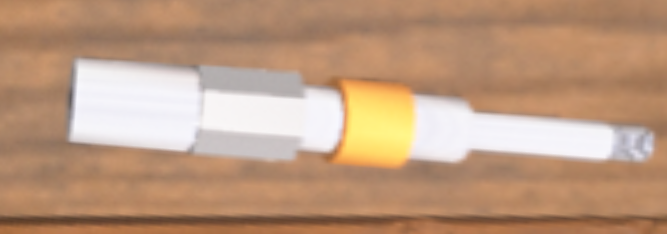

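Request:
move_arm(
  deltas=[55,20,-1.8,1.2,0.3,0,0,50,35,0,0,0,0,0,48,35,0,0,0,0,0,46,25,0,0,0,0,0,46,10,0,0,0,0,0,46,5,0,0,0,0,0,46,0,0,0,0,0,0,46,0,0,0,0,0,0],
)

```text
t: 26.15
tcp_pos: [0.4471, -0.0245, 0.0096]
tool_rot: [0.027, 0.707, -0.027, 0.707]
force: [-0.2, 0.4, 0.1]
finger_gap: 0.538
```

Run:
```python
from h import *
s=snap("wrist","w17"); np.save("w17.npy",s,allow_pickle=True)
plan([0.4465,-0.0243,0.002],-4.3)
```

```text
t 26.2 tcp [ 0.4472 -0.0245  0.0097] yaw -4.35 gap 46.4 F [-0.6 -0.8 -0.3]
tool-shift mm before turn [ 7.7  0.2 -0.7] turn [-0.05  0.03 -0.03] | shift in turned axes [ 7.7  0.2 -0.7] rows>= 0.2
```

View pics/w17.png

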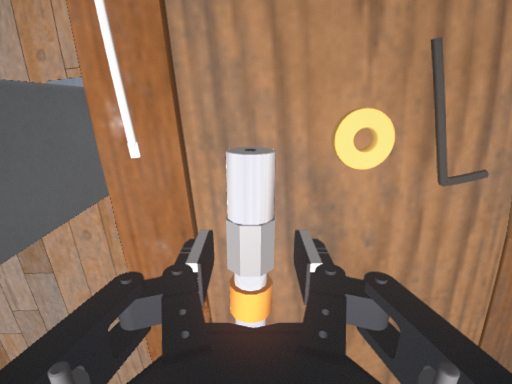

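Run:
```python
from h import *
s=np.load("w17.npy",allow_pickle=True).item(); st=manip.sense(); M=Ro.from_quat(st["tool_rot"]).as_matrix()
cv2.imwrite("pics/w17c.png",cv2.resize(s["image"][140:330,170:340],None,fx=4,fy=3,interpolation=cv2.INTER_CUBIC)[:,:,::-1])
P=onplane(s,[(250,221),(250,273),(250.5,149.5)],.026);print(P.round(4),((P-st["tcp_pos"])@M*1000).round(1))
```

```text
[[ 0.4477 -0.0049  0.026 ]
 [ 0.4452 -0.0353  0.026 ]
 [ 0.4507  0.031   0.026 ]] [[-16.2  19.6  -1. ]
 [-16.3 -10.8  -1.1]
 [-16.2  55.6  -0.7]]
```

View pics/w17c.png

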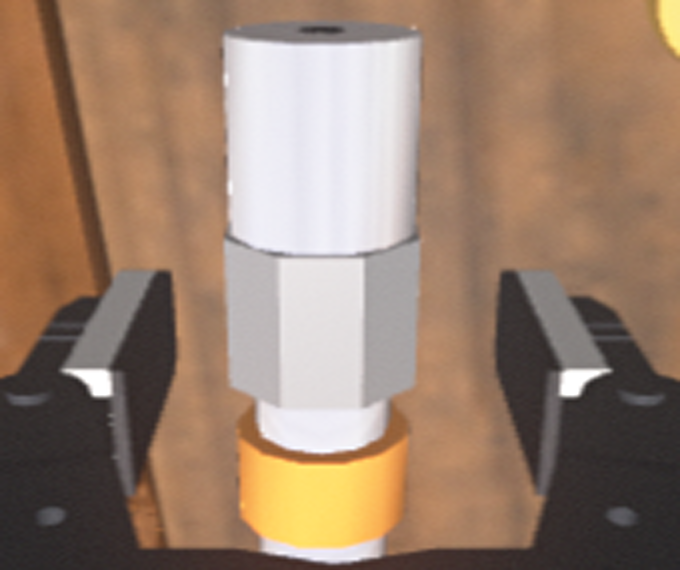

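Request:
move_arm(
  deltas=[46,4,0,-0.8,0,0,0,46,3.5,0,0,0,0,0,46,0,0,0,0,0,0,46,0,0,0,0,0,0],
)

```text
t: 26.6
tcp_pos: [0.4456, -0.0243, 0.0013]
tool_rot: [0.027, 0.707, -0.027, 0.706]
force: [0.3, -0.7, 0.1]
finger_gap: 0.534
```

Run:
```python
from h import *
plan([0.4465,-0.0243,0.002],-4.3)
```

```text
t 26.6 tcp [ 0.4456 -0.0243  0.0013] yaw -4.37 gap 45.6 F [ 0.3 -0.7  0.1]
tool-shift mm before turn [-0.7  0.   0.9] turn [-0.07 -0.1  -0.06] | shift in turned axes [-0.7  0.   0.9] rows>= 0.0
```

Request:
move_arm(
  deltas=[34,0,0,0.5,0,0,0,26,0,0,0,0,0,0,20,0,0,0,0,0,0,20,0,0,0,0,0,0,20,0,0,0,0,0,0,20,0,0,0,0,0,0],
  force=70,
)

```text
t: 27.2
tcp_pos: [0.4457, -0.0242, 0.0015]
tool_rot: [0.027, 0.707, -0.027, 0.706]
force: [-1.2, -0.1, 5.2]
finger_gap: 0.285
```

Run:
```python
from h import *
plan([0.4465,-0.0243,0.002],-4.3)
```

```text
t 27.2 tcp [ 0.4457 -0.0242  0.0015] yaw -4.37 gap 24.3 F [-1.2 -0.1  5.2]
tool-shift mm before turn [-0.5 -0.1  0.8] turn [-0.07 -0.13 -0.06] | shift in turned axes [-0.5 -0.1  0.8] rows>= 0.0
```

Request:
move_arm(
  deltas=[20,-5,0,0,0,0,0,20,-10,0,0,0,0,0,20,-20,0,0,0,0,0,20,-30,0,0,0,0,0,20,-40,0,0,0,0,0,20,-40,0,0,0,0,0,20,-15,0,0,0,0,0,20,0,0,0,0,0,0,20,0,0,0,0,0,0],
)

```text
t: 28.1
tcp_pos: [0.4458, -0.0243, 0.1612]
tool_rot: [0.027, 0.707, -0.027, 0.706]
force: [-0.7, -0.3, -3.8]
finger_gap: 0.284
```

Run:
```python
from h import *
s=snap("wrist","w18"); np.save("w18.npy",s,allow_pickle=True)
cv2.imwrite("pics/w18c.png",cv2.resize(s["image"][140:340,170:340],None,fx=4,fy=3,interpolation=cv2.INTER_CUBIC)[:,:,::-1])
snap("side","d18")
plan([0.4825,-0.2837,0.16],85)
```

```text
t 28.2 tcp [ 0.4452 -0.0241  0.1601] yaw -4.37 gap 24.8 F [-0.7  0.1 -3.6]
tool-shift mm before turn [  -0.6 -256.    57. ] turn [-89.37  -0.14  -0.29] | shift in turned axes [ 1.000e-01 -5.980e+01 -2.554e+02] rows>= 10.4
```

View pics/w18c.png

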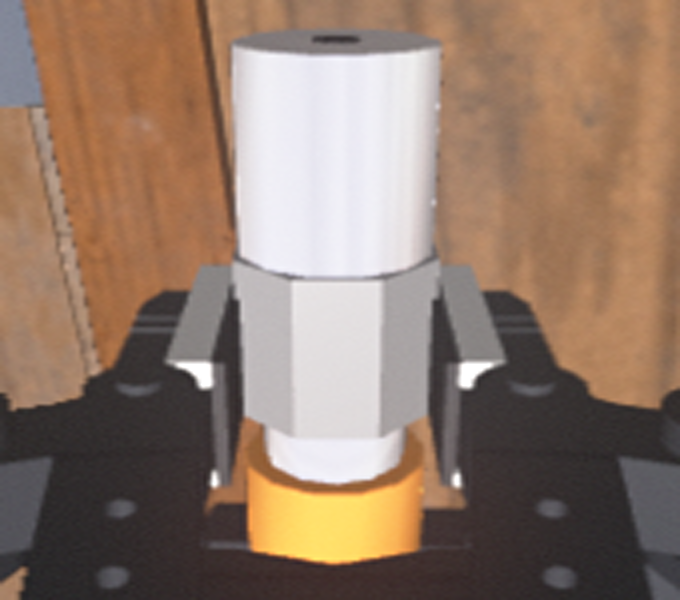

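View pics/d18.png

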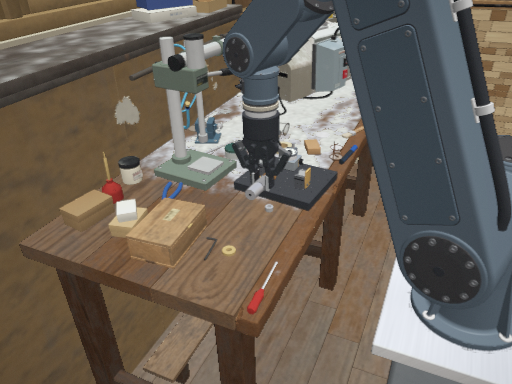

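Run:
```python
from h import *
s=np.load("w18.npy",allow_pickle=True).item(); st=manip.sense(); M=Ro.from_quat(st["tool_rot"]).as_matrix(); C=cloud(s)
for p in [(254,165),(254,180),(254,200),(254,220),(254,240),(254,255),(254,275),(254,315)]: print(p,((C[p[1]-1:p[1]+2,p[0]-2:p[0]+3].mean((0,1))-st["tcp_pos"])@M*1000).round(1))
P=onplane(s,[(254,232.3),(254,286),(254,157)],st["tcp_pos"][2]+.0245);print(((P-st["tcp_pos"])@M*1000).round(1))
```

```text
(254, 165) [-26.1  50.    1.6]
(254, 180) [-26.   43.2   1.6]
(254, 200) [-26.1  33.7   1.6]
(254, 220) [-25.9  23.7   1.6]
(254, 240) [-26.2  13.4   1.6]
(254, 255) [-26.2   5.2   1.6]
(254, 275) [-26.3  -6.2   1.6]
(254, 315) [-25.6 -31.8   1.7]
[[-24.5  16.7   1.6]
 [-24.5 -14.1   1.6]
 [-24.4  53.3   1.6]]
```

Run:
```python
from h import *
s=np.load("w15.npy",allow_pickle=True).item()
a=ortho(s,0.40,0.48,-0.33,-0.23,0.07,0.0002)[:400,:500]; b=ortho(s,0.53,0.61,-0.34,-0.24,0.08,0.0002)[:400,:500]
cv2.imwrite("pics/o15.png",np.vstack([a,b])[:,:,::-1])
```

```text
(no output)
```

View pics/o15.png

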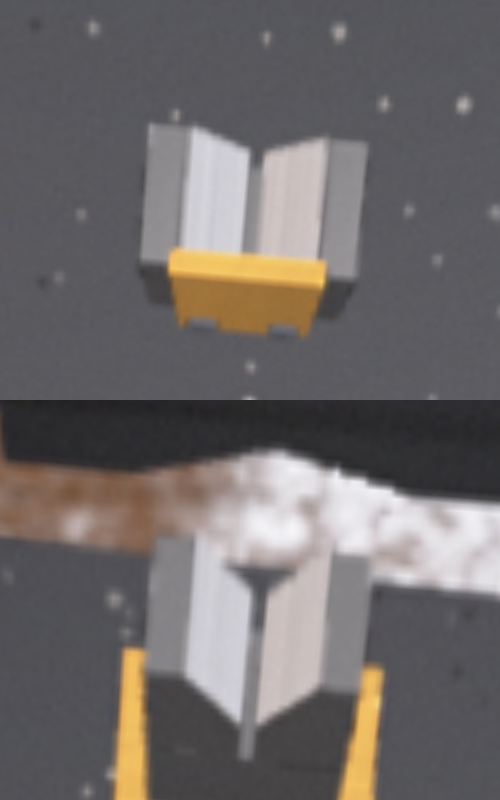

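Request:
move_arm(
  deltas=[20,0,0,0,-5,0,0,20,0,0,0,-8,0,0,20,0,0,0,-8,0,0,20,0,0,0,-8,0,0,20,0,0,0,-8,0,0,20,0,0,0,-8,0,0,20,0,0,0,-8,0,0,20,0,0,0,-8,0,0,20,0,0,0,-8,0,0,20,0,0,0,-8,0,0],
)

```text
t: 29.2
tcp_pos: [0.4453, -0.0242, 0.1596]
tool_rot: [-0.419, 0.57, 0.422, 0.567]
force: [-0.1, -0.7, -3.1]
finger_gap: 0.287
```

Request:
move_arm(
  deltas=[20,0,0,0,-8,0,0,20,0,0,0,-4.5,0,0,20,0,-5,-20,0,0,0,20,0,-10,-40,0,0,0,20,0,-10,-43,0,0,0,20,0,-10,-43,0,0,0,20,0,-10,-43,0,0,0,20,0,-8,-40,0,0,0,20,0,-6,-20,0,0,0,20,0,0,-6,0,0,0],
)

```text
t: 30.2
tcp_pos: [0.4835, -0.2862, 0.1589]
tool_rot: [-0.477, 0.522, 0.479, 0.521]
force: [-0.2, 0.2, -3.8]
finger_gap: 0.288
```

Request:
move_arm(
  deltas=[20,0,0,0,0,0,0,20,0,0,0,0,0,0,20,0,0,0,0,0,0],
)

```text
t: 30.5
tcp_pos: [0.4829, -0.2815, 0.1603]
tool_rot: [-0.477, 0.521, 0.48, 0.52]
force: [-0.9, -0.7, -4.1]
finger_gap: 0.286
```

Run:
```python
from h import *
s=snap("wrist","w19"); np.save("w19.npy",s,allow_pickle=True); snap("side","d19")
plan([0.4828,-0.2845,0.0634],85.1)
```

```text
t 30.6 tcp [ 0.4834 -0.282   0.1609] yaw 85.22 gap 24.7 F [ 0.5  0.  -3.6]
tool-shift mm before turn [97.5  0.2 -2.7] turn [ 0.12  0.09 -0.14] | shift in turned axes [97.5  0.4 -2.5] rows>= 1.9
```

View pics/w19.png

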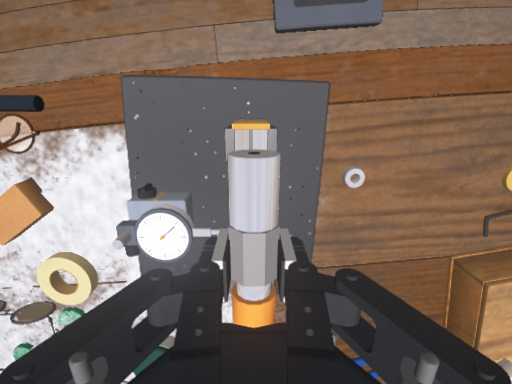

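Request:
move_arm(
  deltas=[20,15,0,-2.5,0,0,0,20,25,0,0,0,0,0,20,25,0,0,0,0,0,20,12,0,0,0,0,0,20,3,0,0,0,0,0,20,0,0,0,0,0,0,20,0,0,0,0,0,0,20,0,0,0,0,0,0],
)

```text
t: 31.4
tcp_pos: [0.484, -0.2865, 0.0821]
tool_rot: [-0.479, 0.521, 0.478, 0.521]
force: [-0.3, 0.7, -3.2]
finger_gap: 0.283
```

Run:
```python
from h import *
s=snap("wrist","w20"); np.save("w20.npy",s,allow_pickle=True); d=snap("side","d20")
cv2.imwrite("pics/d20c.png",cv2.resize(d["image"][130:210,220:350],None,fx=6,fy=6,interpolation=cv2.INTER_CUBIC)[:,:,::-1])
plan([0.4828,-0.2845,0.0634],85.1)
```

```text
t 31.5 tcp [ 0.4837 -0.2864  0.0818] yaw 85.14 gap 24.3 F [-0.2  0.5 -2.6]
tool-shift mm before turn [18.4  1.1  1.8] turn [ 0.04 -0.01 -0.01] | shift in turned axes [18.4  1.1  1.8] rows>= 0.4
```

View pics/w20.png

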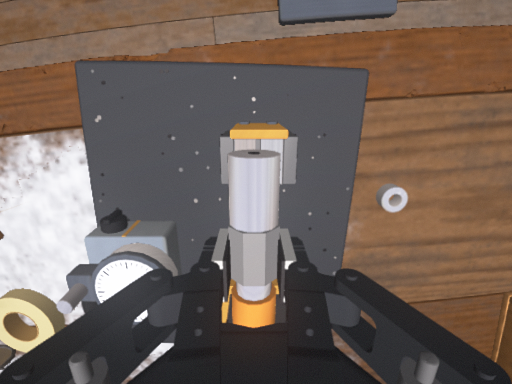

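View pics/d20c.png

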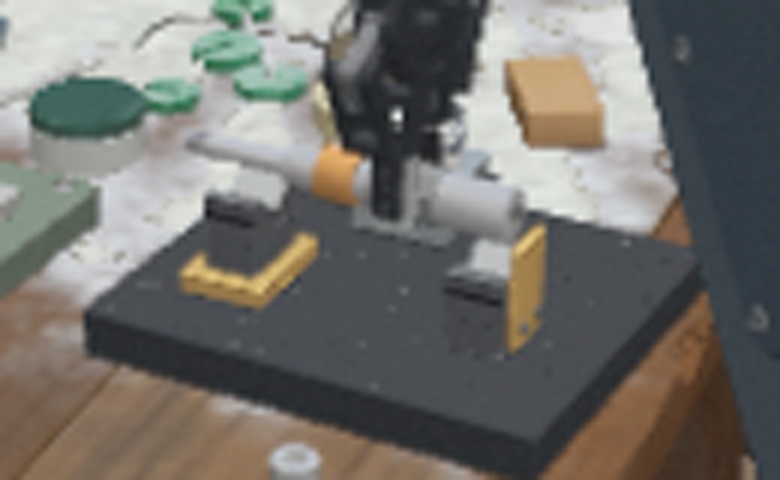

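Run:
```python
from h import *
s=np.load("w20.npy",allow_pickle=True).item(); st=manip.sense(); M=Ro.from_quat(st["tool_rot"]).as_matrix(); t=st["tcp_pos"]
cv2.imwrite("pics/w20c.png",cv2.resize(s["image"][115:240,200:310],None,fx=6,fy=4.5,interpolation=cv2.INTER_CUBIC)[:,:,::-1])
f=lambda px,z: ((onplane(s,px,z)-t)@M*1000).round(1)
print("block top",f([(221,136),(221,183),(297,136),(297,184)],.07)); print("stop plate top",f([(231,134),(288,134)],.084))
z=t[2]+.0115+.013
print("spindle sides at axis",f([(229,190),(279.5,190)],t[2]+.0115+.004),f([(254,156)],z))
```

```text
block top [[ 11.8  58.4 -18.9]
 [ 11.8  31.  -19.9]
 [ 11.8  58.4  23.7]
 [ 11.8  30.4  25. ]]
stop plate top [[ -2.2  60.9 -12.2]
 [ -2.2  60.9  16.9]]
spindle sides at axis [[-15.5  35.2 -12.7]
 [-15.5  35.2  12. ]] [[-24.5  53.6  -0.5]]
```

View pics/w20c.png

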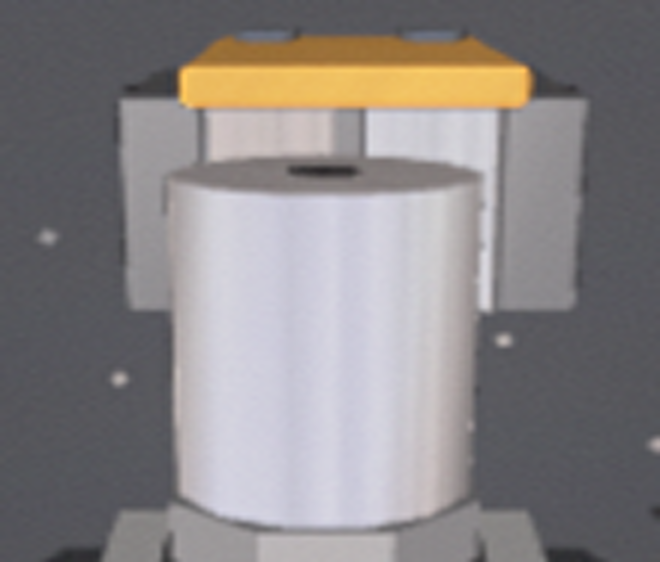

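Request:
move_arm(
  deltas=[20,3,1,2.2,0,0,0,20,4,0,0,0,0,0,20,4,0,0,0,0,0,20,2,0,0,0,0,0,20,0,0,0,0,0,0,20,0,0,0,0,0,0,20,0,0,0,0,0,0],
)

```text
t: 32.2
tcp_pos: [0.4825, -0.2838, 0.068]
tool_rot: [-0.478, 0.521, 0.479, 0.521]
force: [-0.5, 0.4, -2.8]
finger_gap: 0.286
```

Run:
```python
from h import *
s=snap("wrist","w21")
plan([0.4828,-0.2843,0.0629],85.1)
```

```text
t 32.25 tcp [ 0.4825 -0.2838  0.068 ] yaw 85.14 gap 24.5 F [-0.6  0.1 -3.7]
tool-shift mm before turn [ 5.1 -0.3 -0.5] turn [ 0.04  0.04 -0.08] | shift in turned axes [ 5.1 -0.3 -0.5] rows>= 0.1
```

View pics/w21.png

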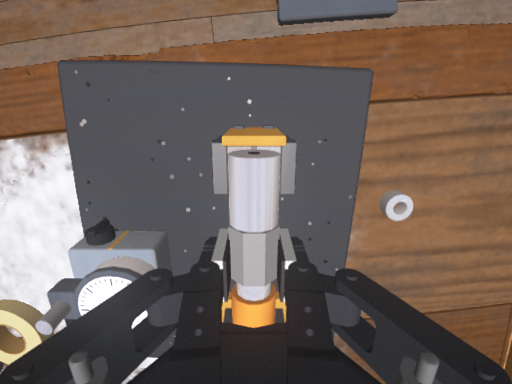

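Well centred (spindle and block both at col 254). Lowering in small steps to contact.

Request:
move_arm(
  deltas=[20,1.5,0,0,0,0,0,20,1,0,0,0,0,0,20,1,0,0,0,0,0,20,0,0,0,0,0,0,20,0,0,0,0,0,0],
)

```text
t: 32.75
tcp_pos: [0.4824, -0.2836, 0.0643]
tool_rot: [-0.478, 0.521, 0.479, 0.521]
force: [0.9, 0.6, -4.0]
finger_gap: 0.286
```

Run:
```python
from h import *
plan([0.4828,-0.2843,0.0629],85.1)
```

```text
t 32.75 tcp [ 0.4824 -0.2836  0.0643] yaw 85.13 gap 24.4 F [ 0.9  0.6 -4. ]
tool-shift mm before turn [ 1.4 -0.5 -0.6] turn [ 0.03  0.06 -0.1 ] | shift in turned axes [ 1.4 -0.5 -0.6] rows>= 0.0
```

Request:
move_arm(
  deltas=[20,0.5,0,-0.4,0,0,0,20,0.5,0,0,0,0,0,20,0.5,0,0,0,0,0,20,0,0,0,0,0,0],
)

```text
t: 33.15
tcp_pos: [0.4825, -0.284, 0.0632]
tool_rot: [-0.478, 0.521, 0.479, 0.521]
force: [-0.7, 0.8, -0.9]
finger_gap: 0.283
```

Run:
```python
from h import *
plan([0.4828,-0.2843,0.0629],85.1)
```

```text
t 33.15 tcp [ 0.4825 -0.284   0.0632] yaw 85.14 gap 24.2 F [-0.7  0.8 -0.9]
tool-shift mm before turn [ 0.3 -0.4 -0.3] turn [ 0.04  0.05 -0.08] | shift in turned axes [ 0.3 -0.4 -0.3] rows>= 0.0
```

Request:
move_arm(
  deltas=[20,0.4,0,0,0,0,0,20,0.4,0,0,0,0,0,20,0,0,0,0,0,0,20,0,0,0,0,0,0],
)

```text
t: 33.55
tcp_pos: [0.4825, -0.284, 0.0631]
tool_rot: [-0.478, 0.521, 0.479, 0.521]
force: [-1.9, 1.6, 6.6]
finger_gap: 0.282
```

Run:
```python
from h import *
plan([0.4828,-0.2843,0.0629],85.1)
d=snap("side","d22"); s=snap("wrist","w22")
cv2.imwrite("pics/d22c.png",cv2.resize(d["image"][130:210,220:350],None,fx=6,fy=6,interpolation=cv2.INTER_CUBIC)[:,:,::-1])
```

```text
t 33.55 tcp [ 0.4825 -0.284   0.0631] yaw 85.14 gap 24.1 F [-1.9  1.6  6.6]
tool-shift mm before turn [ 0.2 -0.3 -0.3] turn [ 0.04  0.03 -0.06] | shift in turned axes [ 0.2 -0.3 -0.3] rows>= 0.0
```

View pics/d22c.png

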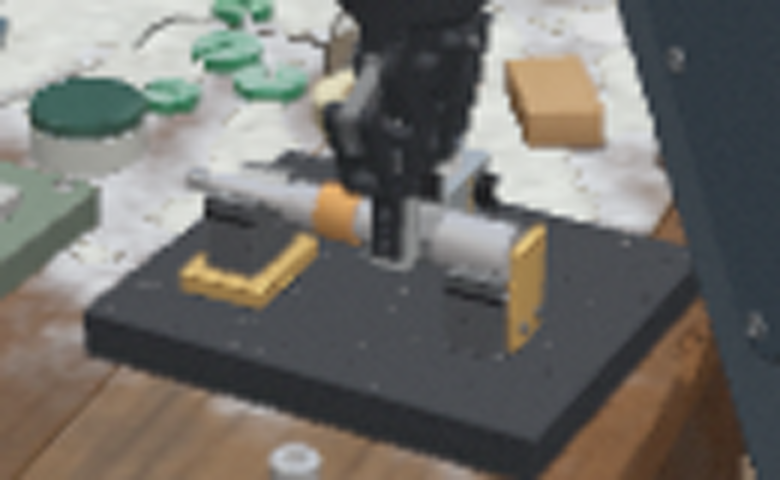

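Request:
move_arm(
  deltas=[25,0,0,0,0,0,0,28,0,0,0,0,0,0,32,0,0,0,0,0,0,36,0,0,0,0,0,0,40,0,0,0,0,0,0,40,0,0,0,0,0,0,40,-5,0,0,0,0,0,40,-10,0,0,0,0,0,40,-20,0,0,0,0,0,40,-30,0,0,0,0,0],
)

```text
t: 34.65
tcp_pos: [0.4816, -0.2835, 0.1272]
tool_rot: [-0.477, 0.521, 0.48, 0.521]
force: [-0.0, 0.3, -0.3]
finger_gap: 0.475
```

Request:
move_arm(
  deltas=[40,-40,0,0,0,0,0,40,-45,0,0,0,0,0,40,-20,0,0,0,0,0,40,0,0,0,0,0,0,40,0,0,0,0,0,0],
)

```text
t: 35.15
tcp_pos: [0.4824, -0.284, 0.2327]
tool_rot: [-0.478, 0.521, 0.479, 0.521]
force: [0.1, 0.6, -0.7]
finger_gap: 0.471
```

Run:
```python
from h import *
s=snap("wrist","w23"); np.save("w23.npy",s,allow_pickle=True); d=snap("side","d23")
cv2.imwrite("pics/d23c.png",cv2.resize(d["image"][130:210,220:350],None,fx=6,fy=6,interpolation=cv2.INTER_CUBIC)[:,:,::-1])
plan([0.4828,-0.2843,0.0629],85.1)
```

```text
t 35.25 tcp [ 0.4817 -0.2834  0.2309] yaw 85.13 gap 40.2 F [-0.3  0.6 -0.2]
tool-shift mm before turn [168.   -1.8  -1.2] turn [ 0.03  0.16 -0.23] | shift in turned axes [168.   -1.2  -0.8] rows>= 3.4
```

View pics/w23.png

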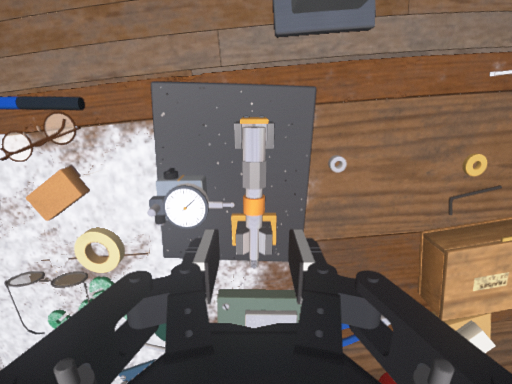

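View pics/d23c.png

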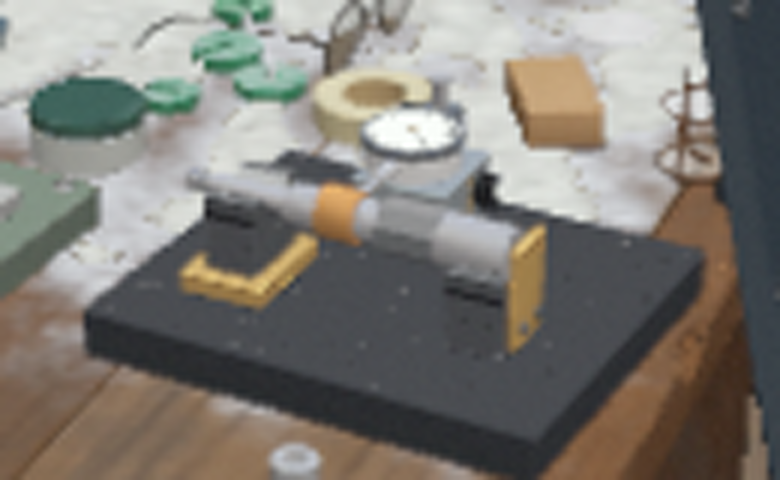

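Run:
```python
from h import *
s=snap("wrist")
o=ortho(s,0.405,0.625,-0.36,-0.24,0.0744,0.0003)
cv2.imwrite("pics/f.png",o[:,:,::-1])
C=cloud(s)
for p in [(254,140),(254,170),(254,208),(254,240),(254,252)]: print(p,C[p[1],p[0]].round(4))
```

```text
(254, 140) [ 0.4409 -0.2795  0.0875]
(254, 170) [ 0.4725 -0.2822  0.0884]
(254, 208) [ 0.5157 -0.2858  0.0885]
(254, 240) [ 0.559  -0.2894  0.0811]
(254, 252) [ 0.5754 -0.2908  0.0805]
```

View pics/f.png

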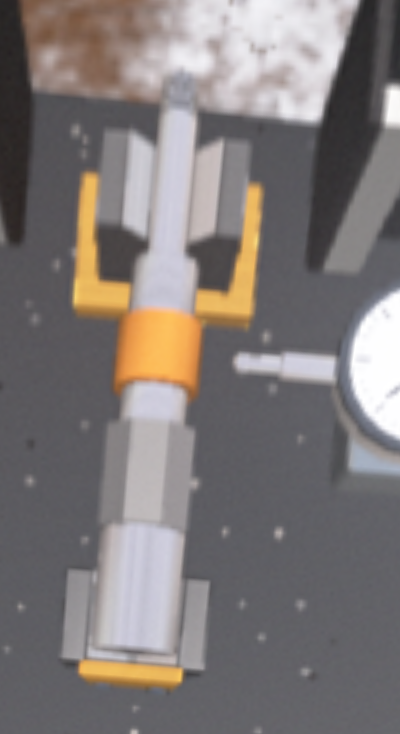

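The spindle is seated level. The band is in line with the tip, with a gap of about 11 mm, and the thick end is close to the stop. The arm is clear, so I'm handing in.

```bash
python3 -c "
from station import job
print(job.sign_off())"
```

```text
the job is handed in; nothing more can be done
None
```

The spindle is set up on the plate as asked, and I handed the job in at about 35 s. The sign-off gives no verdict, so the result rests on my own camera checks.

**What I did:**
- Laid the brass packing flat at the far end and stood the plain V-block on its middle.
- Stood the stop V-block near the robot with its stop facing you, with the grooves in one line.
- Gripped the spindle by its flats and lowered it until the wrist force showed contact. Then I opened the jaws and lifted straight up.

**Last checks, from the wrist and side cameras after release:**
- **Level:** the depth readings along the thick seat, flats and band agreed within about 1 mm, and the thin seat was at its expected height.
- **Band and gauge:** the middle of the band is in line with the tip within about 2 mm, with a gap of about 11 mm.
- **Blocks:** they stand about 128 mm apart against the intended 129 mm. The groove line is turned about -5°.
- **Stop:** by the pre-release measurements the thick end is about 5 mm from it. I did not re-measure that gap after release.
- **Clearances:** the arm touched nothing at hand-in. I saw no contact with the gauge and did not move the other tools, but I did not measure their positions at the end.

**What disagreed:** estimates of the gauge's direction ran from about -3° to -6°, and the plate's edge gave about -6° to -7°, so I used -5° for the line. Readings of the spindle's sideways position in the jaws differed by up to about 2 mm between views.

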